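Put together the demonstration transformer

TASK

Put the demonstration transformer together on its wooden board: slide the large coil down onto the iron leg that stands beside the black terminal block, then the white insulating ring onto the same leg on top of it, then the small coil on top of that, and last lay the iron bar centred across the tops of both legs, in line with them. Set each piece down gently until it is fully down and flat, never letting it drop. Leave the lamp board and the mug where they stand.

Things in the scene. Friction and masses are not known exactly. Their poses are not given: they have to be found in the camera images.
- coil_large: large coil: flat bobbin with black cheeks and copper winding, 66 mm outer diameter, 26 mm high, round through-hole 32 mm across, about 180 g, lying flat with its hole upright on the table. Origin: centre of its underside, on the hole's axis; z up. In place it rests on the board, 18 mm above the table.
- spacer: insulating ring: plain white plastic ring, 54 mm outer diameter, 8 mm thick, round hole 32 mm across, 25 g, lying flat on the table. Origin: centre of its underside; z up. In place its underside is 44 mm above the table.
- coil_small: small coil: flat bobbin with black cheeks and copper winding, like the large one but 44 mm outer diameter, 18 mm high, round through-hole 32 mm across, about 70 g, lying flat on the table. Origin: centre of its underside, on the hole's axis; z up. In place its underside is 52 mm above the table.
- bar: iron bar (the yoke that closes the core): straight dark laminated steel bar 126 mm long (its x axis), 24 mm wide (y) and 18 mm high (z), about 300 g, lying flat on the table. Origin: centre of its underside. In place its underside is 75 mm above the table.
- core: open core on its plywood board (187 x 90 x 18 mm; x -73 to +114 mm), fixed to the table, at any yaw. Two square iron legs 16 x 16 mm at x = +54 and -54 mm, y = 0, tops at z = 75 mm, 57 mm above the board. Black terminal block (12 x 60 mm, 14 mm high, two brass screws) on the board at x = +103 mm, beside the +54 leg. Origin: midway between the legs, at the board's underside; x towards the block, z up.
- lamp_board: bystander to be left alone: wooden block 110 x 40 x 22 mm with two black holders and small round glass bulbs, 63 mm high in all, loose. Origin: centre of its underside; x along its length.
- mug: bystander to be left alone: white mug, 76 mm diameter, 90 mm high, handle on its y side, loose. Origin: centre of its underside.
Things that resemble listed ones, but are neither listed nor needed, are in the scene too. What is shaped like the coil_large but blue or red is not meant.

How it is judged:
On the way, in this order (a step that is already met when the one before it is completed fails the run):
1. the large coil is fully down on the leg beside the terminal block (x of coil_large in the frame of core between 0.044 and 0.064 m and y of coil_large in the frame of core between -0.01 and 0.01 m and z of coil_large in the frame of core between 0.015 and 0.021 m and angle between coil_large's own z axis and vertical below 0.07 rad), for 0.2 s.
2. the insulating ring lies flat on the large coil, on the same leg (all of step 1 and x of spacer in the frame of core between 0.044 and 0.064 m and y of spacer in the frame of core between -0.01 and 0.01 m and z of spacer in the frame of core between 0.041 and 0.047 m and angle between spacer's own z axis and vertical below 0.07 rad), for 0.2 s.
3. the small coil lies flat on the ring, on the same leg (all of step 2 and x of coil_small in the frame of core between 0.044 and 0.064 m and y of coil_small in the frame of core between -0.01 and 0.01 m and z of coil_small in the frame of core between 0.049 and 0.055 m and angle between coil_small's own z axis and vertical below 0.07 rad), for 0.2 s.
4. the iron bar lies across the tops of both legs (all of step 3 and x of bar in the frame of core between -0.012 and 0.012 m and y of bar in the frame of core between -0.008 and 0.008 m and z of bar in the frame of core between 0.072 and 0.078 m and angle between bar's own z axis and vertical below 0.07 rad and angle between the x axis of bar and the x axis of core, either way round below 0.14 rad), for 0.2 s.
At the end, for the whole second after the job is handed in: On the leg by the terminal block, from the board up: large coil, ring, small coil, each within 3 mm of its seated height, 10 mm of the leg's axis, tilt under 0.07 rad; bar on both leg tops within 3 mm, centred within 12 mm along, 8 mm across, in line within 0.14 rad; all at rest (all of step 4 and linear speed of each of coil_large, spacer, coil_small, bar below 0.02 m/s and angular speed of each of coil_large, spacer, coil_small, bar below 0.2 rad/s); the robot touches nothing.
It fails at once if a piece is dropped onto the core (moves faster than 0.6 m/s in the last stretch at its place) ((x of coil_large in the frame of core between 0.034 and 0.074 m and y of coil_large in the frame of core between -0.02 and 0.02 m and z of coil_large in the frame of core between 0 and 0.075 m and linear speed of coil_large above 0.6 m/s) or (x of spacer in the frame of core between 0.034 and 0.074 m and y of spacer in the frame of core between -0.02 and 0.02 m and z of spacer in the frame of core between 0 and 0.08 m and linear speed of spacer above 0.6 m/s) or (x of coil_small in the frame of core between 0.034 and 0.074 m and y of coil_small in the frame of core between -0.02 and 0.02 m and z of coil_small in the frame of core between 0 and 0.08 m and linear speed of coil_small above 0.6 m/s) or (x of bar in the frame of core between -0.02 and 0.02 m and y of bar in the frame of core between -0.02 and 0.02 m and z of bar in the frame of core between 0 and 0.11 m and linear speed of bar above 0.6 m/s)).
It fails at once if the lamp board or the mug is moved more than 30 mm or tipped (distance of any of lamp_board, mug from where it was at the start of the episode above 0.03 m or angle between any of lamp_board, mug's own z axis and vertical above 0.4 rad).
It also fails if it takes over 120 s, if anything falls off the work surface, if the arm or the gripper's body presses on something with over 40 N, if the wrist force passes 120 N, or if a joint passes its speed limit or range.

ROBOT

A 7-joint arm with a two-finger parallel gripper is mounted at the origin on the work surface. World frame = base frame: x ahead of the robot, y to its left, z up, the work surface at z = 0. Lengths are in m, angles in rad, forces in N, time in s.
With the tool pointing down it reaches from about 0.4 to 0.85 m from the base axis. Payload 4.4 kg.
Tool frame: the origin (TCP) lies between the finger pads; the fingertips stand 25 mm ahead of it and the grasp point (between the pads) lies 6 mm ahead of it; z points along the fingers, x is the direction in which the jaws open and shut, and the axes are right-handed (so a half turn about z gives the same grasp; the last joint's range is limited). The gripper opens to 94 mm and grips with 3 to 60 N. Pads are 16 mm wide; open, the fingers measure 119 mm over their backs; the gripper's body (75 mm by 177 mm) begins 78 mm behind the grasp point.
Start: joints at [-1.329, 0.628, 0.038, 1.517, -0.027, 0.996, -0.02], TCP at [0.197, 0.619, 0.23] pointing down, gripper open.
Joint ranges: [-3.06, 3.06], [-0.37, 2.12], [-1.25, 1.32], [0.18, 2.47], [-1.1, 4.24], [0.23, 1.98], [-2.94, 2.94]. Speed limits (rad/s): [2.57, 2.57, 3.14, 3.14, 3.14, 3.14, 3.14].

INTERFACE

Orientations are given as a unit quaternion [x, y, z, w].
In Python, from plant import monitor, cams, ticket gives the robot as it stands.
- The arm moves only by the tool move_arm, never from a script. Its argument "rows" is a list of rows, each an object of numbers: "fingers": the finger opening in cm, from 0 to 9.4; "x", "y", "z": the shift along the tool's x, y, z in cm; "yaw": the turn about the tool's z in rad. In form: [{"fingers": .., "x": .., "y": .., "z": .., "yaw": ..}, ...]. A call has 1 to 8 rows; each row shifts and turns the pose as measured when the row begins, along the tool's axes as they then stand; what a row does not reach is not made up. A row lasts 1/12 s, in which the tool goes at most 41.7 mm and 7.16 degrees, less where a joint would pass 70% of its speed; a pose out of reach is approached as far as the arm can. A call is refused whole if a number of a shift passes 4.17 or a number of a turn 0.125, either way. A call with a gripper value outside its range is refused whole. The fingers move at their own pace and stop on an object; "force" is the grip in N (left out, the last holds). Time passes only in rows, so rows that do not move let the fingers close. It gives the time, the measured TCP pose, the force and the opening at its end, in the units of the state.
- monitor.get_state(): the state, without advancing time (a new reading comes with each control period).
- cams.get_image(name): name is "scene" or "top"; returns a dict with "frame" (400x640x3 uint8, red, green, blue), "vfov" (degrees; the focal length in pixels is half the picture's height over the tangent of half this angle, whatever the lens; pixels are square), "cx", "cy" (the principal point, pixels), "dist_coeffs" ([k1, k2, p1, p2, k3] as OpenCV has them; the pictures are not rectified), "rvec" (rotation vector, rad) and "tvec" (3), from world to camera coordinates, as OpenCV has them. Camera axes: x right, y down, z forward; pixel columns grow to the right and rows downward; lengths in m; the calibration is good to about 2 mm. A picture is of the moment at which its call begins. There is no depth.
- ticket.finish_job(): hands the job in, once; it reports no verdict.
The state is a dict: "clock": time; "joint_pos": joint angles; "joint_vel": joint speeds; "joint_torque": joint torques, N m; "tcp_pos": TCP position; "eef_rot": TCP orientation; "contact_force": force on the tool from outside, world axes, zero at the start; "ft_torque": the same for the moment, N m; "gripper_width": opening from 0.0 (shut) to 1.0 (fully open).
Only numpy, scipy, OpenCV 4.12 (cv2) and the standard library are available. Lean on these libraries where they do the work, as an engineer would, in place of code of your own. Each camera call takes 0.05 s, during which the arm holds its last target.

## Working session

There is one attempt and no reset: what is moved stays moved. The work goes in short steps, Python scripts to look and compute and a tool call to move; the robot and the scene stay as the last step left them, time stands still between calls to the robot, and variables do not carry over. Pictures are saved under pics/ and viewed, and the job is handed in when it is done.

Besides the shell and the picture viewer there is one more tool, called after "Emit:" as name([rows], argument=value, ...), one row to a line, values as JSON. move_arm: Moves the arm, as the interface text tells. Its arguments: {"type":"object","properties":{"rows":{"type":"array"},"force":{"type":"number"}},"required":["rows"]}

```bash
mkdir -p pics; ls
cat > h.py <<'E'
import numpy as np, cv2
from plant import monitor, cams, ticket
def get(n):
    d=cams.get_image(n); f=d['frame']; H=f.shape[0]
    fl=H/2/np.tan(np.radians(d['vfov'])/2)
    d['K']=np.array([[fl,0,d['cx']],[0,fl,d['cy']],[0,0,1]]); d['D']=np.array(d['dist_coeffs'],float)
    d['R']=cv2.Rodrigues(np.array(d['rvec'],float))[0]; d['t']=np.array(d['tvec'],float)
    return d
def ray(d,uv):
    p=cv2.undistortPoints(np.array(uv,float).reshape(-1,1,2),d['K'],d['D']).reshape(-1,2)
    v=np.c_[p,np.ones(len(p))]@d['R']; o=-d['R'].T@d['t']
    return o,v
def onz(d,uv,z):
    o,v=ray(d,uv); return o+v*((z-o[2])/v[:,2])[:,None]
def proj(d,P):
    return cv2.projectPoints(np.array(P,float).reshape(-1,1,3),np.array(d['rvec'],float),d['t'],d['K'],d['D'])[0].reshape(-1,2)
def save(d,n): cv2.imwrite('pics/'+n,d['frame'][:,:,::-1])
def crop(d,n,u0,v0,u1,v1,s):
    cv2.imwrite('pics/'+n,cv2.resize(d['frame'][v0:v1,u0:u1,::-1],None,fx=s,fy=s,interpolation=cv2.INTER_CUBIC))
E
python3 - <<'E'
from h import *
for n in('top','scene'):
    d=get(n); save(d,n+'0.png'); print(n,d['vfov'],d['cx'],d['cy'],d['D'],-d['R'].T@d['t'],d['R'][2])
s=monitor.get_state(); print({k:np.round(v,3) for k,v in s.items()})
E
```

```text
pics
top 43.11470054890578 317.76254756676695 203.70832319151043 [0.02830135 0.         0.         0.         0.        ] [2.23332422e-01 9.18175624e-05 1.56914904e+00] [ 0.15911438  0.0105846  -0.98720341]
scene 56.554687999873664 314.4302998435555 199.56558338918154 [-0.02912599  0.          0.          0.          0.        ] [ 1.356269   -0.24037759  0.63294955] [-0.81268932  0.20738857 -0.54454205]
{'clock': np.float64(0.1), 'joint_pos': array([-1.329,  0.629,  0.038,  1.518, -0.027,  0.996, -0.02 ]), 'joint_vel': array([ 0.   , -0.001,  0.   , -0.002, -0.001, -0.001, -0.001]), 'joint_torque': array([ 3.0000e-03, -5.5079e+01,  1.1470e+00, -1.8712e+01, -5.2000e-02,
        1.9000e-02,  0.0000e+00]), 'tcp_pos': array([0.197, 0.619, 0.23 ]), 'eef_rot': array([ 0.807,  0.59 , -0.001,  0.001]), 'contact_force': array([-0.405, -0.536, -0.127]), 'ft_torque': array([-0.043,  0.019,  0.023]), 'gripper_width': np.float64(1.001)}
```

View pics/top0.png

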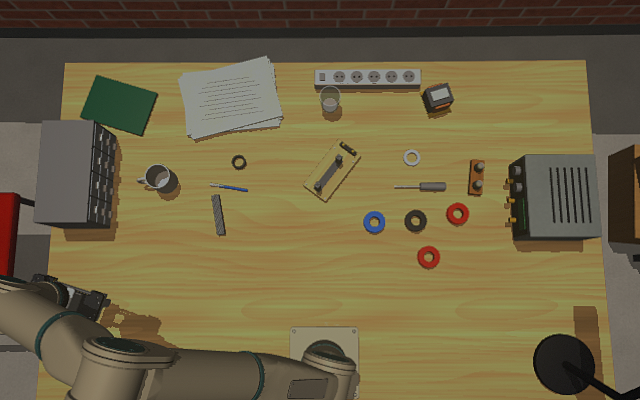

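View pics/scene0.png

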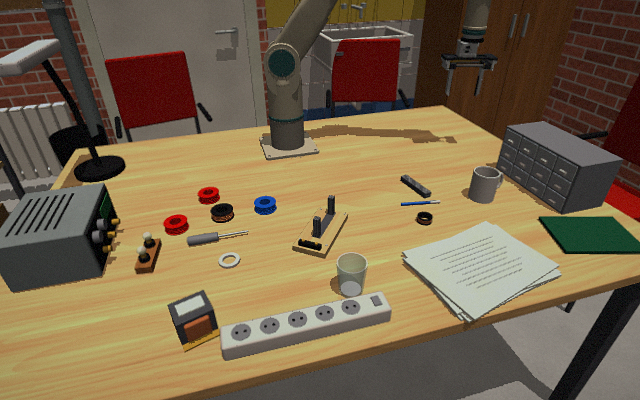

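Candidates (top view):
- **Coil_large:** black/copper (415,221). Its lookalikes are red (457,213), red (428,257) and blue (374,222).
- **Coil_small:** (239,161).
- **Ring:** white (412,157). The glass at (330,98) is not it.
- **Bar:** grey (218,214). The pen at (230,187) and screwdriver at (420,187) are not it.
- **Core:** (332,170), with its block at about (347,149).

I'll check these in a close crop.

Run:
```python
from h import *
d=get('top')
a=cv2.resize(d['frame'][130:250,195:325,::-1],None,fx=3,fy=3,interpolation=cv2.INTER_CUBIC)
b=cv2.resize(d['frame'][130:250,295:430,::-1],None,fx=3,fy=3,interpolation=cv2.INTER_CUBIC)
cv2.imwrite('pics/c1.png',np.hstack([a,b]))
np.save('top.npy',d['frame'])
s=get('scene')
crop(s,'c2.png',150,160,450,280,2.6)
```

```text
(no output)
```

View pics/c1.png

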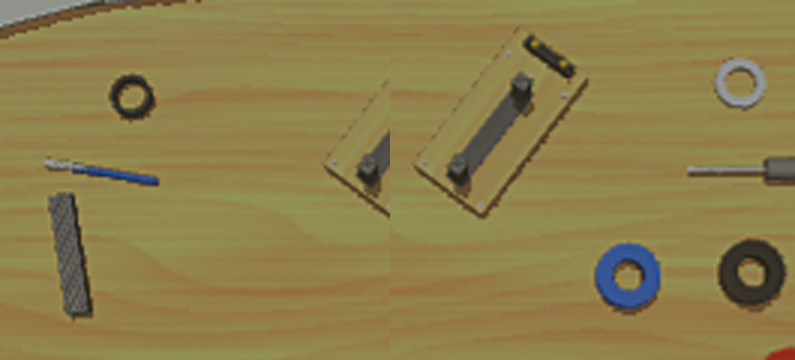

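View pics/c2.png

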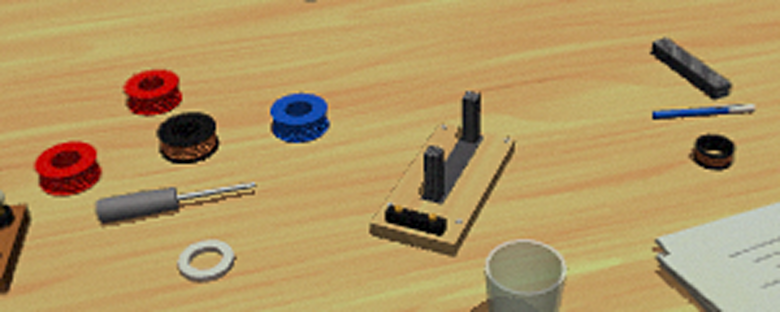

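The crops confirm the choice: black cheeks with copper at (415,221), the small black/copper coil at (239,161), the laminated bar at (218,214) and the white ring at (412,157). The core's block end is the upper right. Next I'll measure.

Run:
```python
from h import *
d=get('top'); s=get('scene')
hsv=cv2.cvtColor(d['frame'],cv2.COLOR_RGB2HSV); 
def blob(im,mask,u,v,r):
    m=np.zeros_like(mask); m[v-r:v+r,u-r:u+r]=mask[v-r:v+r,u-r:u+r]
    cs,_=cv2.findContours(m,cv2.RETR_EXTERNAL,cv2.CHAIN_APPROX_NONE)
    c=max(cs,key=cv2.contourArea); mo=cv2.moments(c)
    return c,np.array([mo['m10'],mo['m01']])/mo['m00'],cv2.contourArea(c)
dark=((hsv[...,2]<100)&(hsv[...,1]<140)).astype(np.uint8)
white=((hsv[...,1]<60)&(hsv[...,2]>110)).astype(np.uint8)
f=d['K'][0,0]
for n,m,u,v,r,h in(('L',dark,415,221,18,.026),('S',dark,239,161,14,.018),('ring',white,412,157,16,.008),('bar',((hsv[...,1]<75)).astype(np.uint8),218,215,26,.018)):
    c,p,A=blob(d,m,u,v,r); P=onz(d,p,h/2)[0]
    (cc,wh,an)=cv2.minAreaRect(c)
    e=(np.array(wh)+1)*np.linalg.norm(P-[.223,0,1.569])/f*1000
    print(n,p.round(2),A,P.round(4),'size mm',e.round(1),an)
    if n=='bar':
        b=onz(d,cv2.boxPoints((cc,wh,an)),.018); print(b.round(4)); 
        ed=b[1]-b[0],b[2]-b[1]; l=max(ed,key=np.linalg.norm); print('yaw',np.arctan2(l[1],l[0]))
crop(d,'core_t.png',295,130,375,210,7)
crop(s,'core_s.png',285,190,355,260,8)
crop(d,'bar_t.png',190,150,260,240,6)
```

```text
L [415.2  220.48] 362.5 [ 0.4211 -0.2841  0.013 ] size mm [69.3 72.4] 90.0
S [238.42 161.84] 151.0 [0.6096 0.268  0.009 ] size mm [48.3 48.3] 90.0
ring [411.39 156.88] 189.0 [ 0.6253 -0.2799  0.004 ] size mm [55.4 53.9] 26.56505012512207
bar [217.81 214.36] 282.0 [0.4418 0.3281 0.009 ] size mm [131.3  29. ] 81.25383758544922
[[0.5015 0.3503 0.018 ]
 [0.5054 0.3254 0.018 ]
 [0.3808 0.3027 0.018 ]
 [0.3771 0.3273 0.018 ]]
yaw -2.9610261212747906
```

View pics/core_t.png

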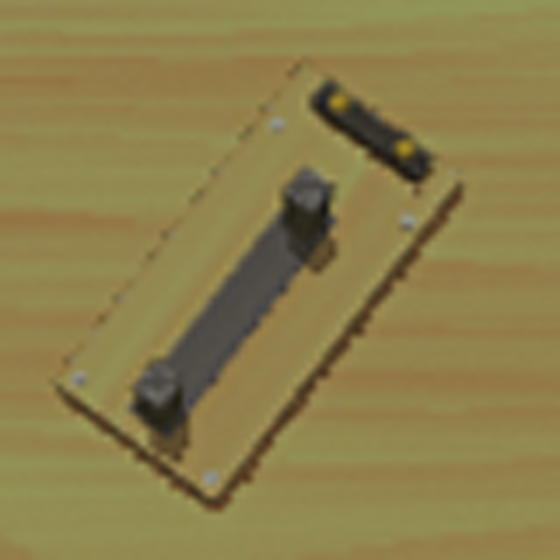

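View pics/core_s.png

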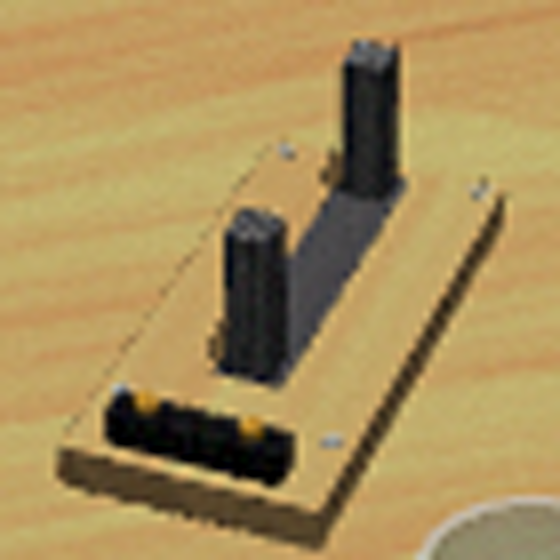

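View pics/bar_t.png

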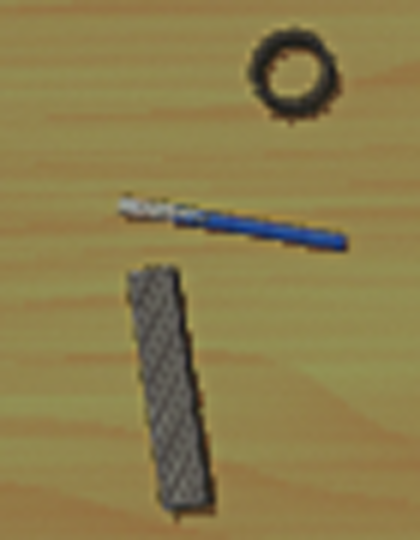

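```bash
cat > core.py <<'E'
from h import *
d=get('top'); s=get('scene')
T=lambda p:(np.array(p,float)+.5)/7-.5+[295,130]
S=lambda p:(np.array(p,float)+.5)/8-.5+[285,190]
def tri(a,b):
    o1,v1=ray(d,a);o2,v2=ray(s,b);v1=v1[0];v2=v2[0]
    k=np.linalg.lstsq(np.c_[v1,-v2],o2-o1,rcond=None)[0]
    return (o1+v1*k[0]+o2+v2*k[1])/2,np.linalg.norm(o1+v1*k[0]-o2-v2*k[1])
lt=[(308,187),(158,382)]; ls=[(257,222),(371,54)]
print('legs top',onz(d,T(lt),.075).round(4)); print('legs scene',onz(s,S(ls),.075).round(4))
for a,b in zip(lt,ls): print(tri(T(a),S(b)))
sc=onz(d,T([(278,124),(407,221),(79,379),(210,479)]),.018); print('screws',sc.round(4), sc.mean(0))
ss=onz(s,S([(331,441),(118,392),(481,189),(287,150)]),.018); print('screws scene',ss.round(4),ss.mean(0))
c=onz(d,T([(303,62),(462,185),(218,508),(57,385)]),.018); print('corn',c.round(4),c.mean(0),np.linalg.norm(c-np.roll(c,1,0),axis=1))
E
python3 core.py
```

```text
legs top [[ 0.6097 -0.047   0.075 ]
 [ 0.5238  0.018   0.075 ]]
legs scene [[ 0.606  -0.0441  0.075 ]
 [ 0.5209  0.0205  0.075 ]]
(array([ 0.6093033 , -0.04598886,  0.07759128]), np.float64(0.001986010460009103))
(array([0.52362489, 0.01877496, 0.07692382]), np.float64(0.0017249300654044173))
screws [[ 0.6537 -0.0355  0.018 ]
 [ 0.6086 -0.0932  0.018 ]
 [ 0.5367  0.0539  0.018 ]
 [ 0.4913 -0.0044  0.018 ]] [ 0.57258386 -0.0197977   0.018     ]
screws scene [[ 0.6517 -0.0331  0.018 ]
 [ 0.6081 -0.0929  0.018 ]
 [ 0.533   0.0582  0.018 ]
 [ 0.489  -0.0016  0.018 ]] [ 0.57044005 -0.017343    0.018     ]
corn [[ 0.6826 -0.0469  0.018 ]
 [ 0.6252 -0.118   0.018 ]
 [ 0.4782 -0.008   0.018 ]
 [ 0.534   0.0637  0.018 ]] [ 0.5799924  -0.02730877  0.018     ] [0.18529942 0.09139075 0.18360718 0.09082035]
```

```bash
cat > go.py <<'E'
import sys
from h import *
from scipy.spatial.transform import Rotation as Ro
# usage: go.py x y z ang [n]: per-row tool shifts (cm) to TCP target
x,y,z,a=map(float,sys.argv[1:5]); s=monitor.get_state()
p=np.array(s['tcp_pos']); R=Ro.from_quat(s['eef_rot']); M=R.as_matrix()
ang=np.arctan2(M[1,0],M[0,0]); dy=-(a-ang); dy=(dy+np.pi/2)%np.pi-np.pi/2
if len(sys.argv)>6: dy=-(a-ang); dy=(dy+np.pi)%(2*np.pi)-np.pi
D=np.array([x,y,z])-p
n=int(sys.argv[5]) if len(sys.argv)>5 else int(max(np.ceil(np.linalg.norm(D)/.039),np.ceil(abs(dy)/.115),1))
print('clk %.2f'%s['clock'],'tcp',p.round(4),'ang %.3f'%ang,'tilt %.4f'%np.arccos(-M[2,2]),'w %.3f'%s['gripper_width'],'F',np.round(s['contact_force'],1),'j',np.round(s['joint_pos'],2))
print('n',n,'yaw/row %.3f'%(dy/n))
for i in range(n):
    th=dy/n*i; Mi=(R*Ro.from_rotvec([0,0,th])).as_matrix()
    print('  xyz cm',(Mi.T@D/n*100).round(2))
E
python3 go.py 0.46 0.25 0.23 1.263
```

```text
clk 0.40 tcp [0.1969 0.6194 0.2303] ang 1.263 tilt 0.0002 w 0.999 F [-0.3 -0.2  0.4] j [-1.33  0.63  0.04  1.52 -0.03  1.   -0.02]
n 12 yaw/row -0.000
  xyz cm [-2.27  3.02  0.  ]
  xyz cm [-2.27  3.02  0.  ]
  xyz cm [-2.27  3.02  0.  ]
  xyz cm [-2.27  3.02  0.  ]
  xyz cm [-2.27  3.02  0.  ]
  xyz cm [-2.27  3.02  0.  ]
  xyz cm [-2.27  3.02  0.  ]
  xyz cm [-2.27  3.02  0.  ]
  xyz cm [-2.27  3.02  0.  ]
  xyz cm [-2.27  3.02  0.  ]
  xyz cm [-2.27  3.02  0.  ]
  xyz cm [-2.27  3.02  0.  ]
```

Emit:
move_arm([
  {"fingers": 9.4, "x": -2.2, "y": 3.0, "z": 0, "yaw": 0},
  {"fingers": 9.4, "x": -2.2, "y": 3.0, "z": 0, "yaw": 0},
  {"fingers": 9.4, "x": -2.2, "y": 3.0, "z": 0, "yaw": 0},
  {"fingers": 9.4, "x": -2.2, "y": 3.0, "z": 0, "yaw": 0},
  {"fingers": 9.4, "x": -2.2, "y": 3.0, "z": 0, "yaw": 0},
  {"fingers": 9.4, "x": -2.2, "y": 3.0, "z": 0, "yaw": 0},
  {"fingers": 9.4, "x": -2.2, "y": 3.0, "z": 0, "yaw": 0},
  {"fingers": 9.4, "x": -2.2, "y": 3.0, "z": 0, "yaw": 0},
])

```text
clock: 1.07
tcp_pos: [0.371, 0.3804, 0.2279]
eef_rot: [0.801, 0.598, 0.001, -0.004]
contact_force: [0.4, 0.8, -0.2]
gripper_width: 1.001
```

```bash
python3 go.py 0.42 -0.283 0.15 0.924
```

```text
clk 1.07 tcp [0.371  0.3804 0.2279] ang 1.283 tilt 0.0090 w 1.001 F [ 0.4  0.8 -0.2] j [-0.87  0.46  0.03  1.85 -0.03  0.82  0.46]
n 18 yaw/row 0.020
  xyz cm [-3.46  1.31  0.4 ]
  xyz cm [-3.43  1.38  0.4 ]
  xyz cm [-3.4   1.45  0.4 ]
  xyz cm [-3.38  1.51  0.4 ]
  xyz cm [-3.34  1.58  0.4 ]
  xyz cm [-3.31  1.65  0.4 ]
  xyz cm [-3.28  1.71  0.4 ]
  xyz cm [-3.24  1.78  0.4 ]
  xyz cm [-3.21  1.84  0.4 ]
  xyz cm [-3.17  1.91  0.4 ]
  xyz cm [-3.13  1.97  0.4 ]
  xyz cm [-3.09  2.03  0.4 ]
  xyz cm [-3.05  2.09  0.4 ]
  xyz cm [-3.01  2.15  0.4 ]
  xyz cm [-2.96  2.21  0.4 ]
  xyz cm [-2.92  2.27  0.4 ]
  xyz cm [-2.87  2.33  0.4 ]
  xyz cm [-2.83  2.39  0.4 ]
```

Emit:
move_arm([
  {"fingers": 9.4, "x": -3.4, "y": 1.9, "z": 0, "yaw": 0.05},
  {"fingers": 9.4, "x": -3.4, "y": 2.0, "z": 0, "yaw": 0.05},
  {"fingers": 9.4, "x": -3.4, "y": 2.0, "z": 0, "yaw": 0.05},
  {"fingers": 9.4, "x": -3.3, "y": 2.0, "z": 0, "yaw": 0.05},
  {"fingers": 9.4, "x": -3.3, "y": 2.0, "z": 0, "yaw": 0.05},
  {"fingers": 9.4, "x": -3.3, "y": 2.0, "z": 0.2, "yaw": 0.05},
  {"fingers": 9.4, "x": -3.2, "y": 2.0, "z": 0.2, "yaw": 0.05},
  {"fingers": 9.4, "x": -3.2, "y": 2.0, "z": 0.2, "yaw": 0},
])

```text
clock: 1.73
tcp_pos: [0.4006, 0.0607, 0.2206]
eef_rot: [0.898, 0.44, 0.007, -0.004]
contact_force: [0.8, -0.9, -0.8]
gripper_width: 0.999
```

```bash
python3 go.py 0.42 -0.283 0.13 0.924|head -6
```

```text
clk 1.73 tcp [0.4006 0.0607 0.2206] ang 0.912 tilt 0.0162 w 0.999 F [ 0.8 -0.9 -0.8] j [-0.35  0.3   0.17  2.18 -0.1   0.66  0.81]
n 10 yaw/row -0.001
  xyz cm [-2.61  2.26  0.86]
  xyz cm [-2.62  2.26  0.86]
  xyz cm [-2.62  2.25  0.86]
  xyz cm [-2.62  2.25  0.86]
```

Emit:
move_arm([
  {"fingers": 9.4, "x": 0, "y": 0, "z": 0, "yaw": 0},
  {"fingers": 9.4, "x": 0, "y": 0, "z": 0, "yaw": 0},
])

```text
clock: 1.9
tcp_pos: [0.3993, 0.052, 0.2209]
eef_rot: [0.901, 0.434, 0.006, -0.003]
contact_force: [-0.1, 0.7, 0.2]
gripper_width: 1.0
```

```bash
python3 go.py 0.42 -0.283 0.13 0.924|head -4
```

```text
clk 1.90 tcp [0.3993 0.052  0.2209] ang 0.897 tilt 0.0136 w 1.000 F [-0.1  0.7  0.2] j [-0.33  0.3   0.18  2.18 -0.1   0.66  0.82]
n 9 yaw/row -0.003
  xyz cm [-2.78  2.5   0.97]
  xyz cm [-2.79  2.49  0.97]
```

Emit:
move_arm([
  {"fingers": 9.4, "x": -2.0, "y": 1.8, "z": 0.6, "yaw": 0},
  {"fingers": 9.4, "x": -2.0, "y": 1.8, "z": 0.6, "yaw": 0},
  {"fingers": 9.4, "x": -2.0, "y": 1.8, "z": 0.6, "yaw": 0},
  {"fingers": 9.4, "x": -2.0, "y": 1.8, "z": 0.6, "yaw": 0},
  {"fingers": 9.4, "x": -2.0, "y": 1.8, "z": 0.6, "yaw": 0},
  {"fingers": 9.4, "x": -2.0, "y": 1.8, "z": 0.6, "yaw": 0},
  {"fingers": 9.4, "x": -2.0, "y": 1.8, "z": 0.6, "yaw": 0},
  {"fingers": 9.4, "x": -2.0, "y": 1.8, "z": 0.6, "yaw": 0},
])

```text
clock: 2.57
tcp_pos: [0.4232, -0.1559, 0.1705]
eef_rot: [0.895, 0.447, 0.012, -0.004]
contact_force: [0.4, 0.2, 0.6]
gripper_width: 0.998
```

```bash
python3 go.py 0.42 -0.283 0.13 0.924|head -4
```

```text
clk 2.57 tcp [ 0.4232 -0.1559  0.1705] ang 0.926 tilt 0.0254 w 0.998 F [0.4 0.2 0.6] j [ 0.2   0.45  0.15  2.13 -0.16  0.57  1.4 ]
n 4 yaw/row 0.001
  xyz cm [-2.61  1.84  0.95]
  xyz cm [-2.61  1.84  0.95]
```

Emit:
move_arm([
  {"fingers": 9.4, "x": -1.6, "y": 1.1, "z": 0.5, "yaw": 0},
  {"fingers": 9.4, "x": -1.6, "y": 1.1, "z": 0.5, "yaw": 0},
  {"fingers": 9.4, "x": -1.6, "y": 1.1, "z": 0.5, "yaw": 0},
  {"fingers": 9.4, "x": -1.6, "y": 1.1, "z": 0.5, "yaw": 0},
  {"fingers": 9.4, "x": -1.6, "y": 1.1, "z": 0.5, "yaw": 0},
  {"fingers": 9.4, "x": -1.6, "y": 1.1, "z": 0.5, "yaw": 0},
  {"fingers": 9.4, "x": 0, "y": 0, "z": 0, "yaw": 0},
])

```text
clock: 3.15
tcp_pos: [0.4284, -0.2754, 0.1358]
eef_rot: [0.892, 0.451, 0.015, -0.002]
contact_force: [-0.0, -0.5, -1.2]
gripper_width: 1.001
```

```bash
python3 go.py 0.42 -0.283 0.13 0.924|head -4
python3 -c "
from h import *
for n in('top','scene'):
    d=get(n); save(d,n+'1.png')
    print(proj(d,[[.42,-.283,.013]]))
"
```

```text
clk 3.15 tcp [ 0.4284 -0.2754  0.1358] ang 0.936 tilt 0.0297 w 1.001 F [-0.  -0.5 -1.2] j [ 0.46  0.57  0.11  2.01 -0.16  0.56  1.63]
n 1 yaw/row 0.012
  xyz cm [-1.13 -0.23  0.54]
[[414.86396072 220.84206956]]
[[221.81461464 212.65016068]]
```

View pics/scene1.png

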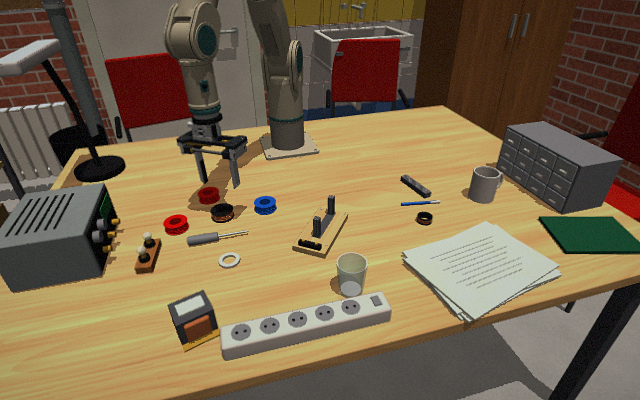

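Emit:
move_arm([
  {"fingers": 9.4, "x": -1.0, "y": -0.2, "z": 1.3, "yaw": 0.01},
  {"fingers": 9.4, "x": 0, "y": 0, "z": 1.5, "yaw": 0},
  {"fingers": 9.4, "x": 0, "y": 0, "z": 1.5, "yaw": 0},
  {"fingers": 9.4, "x": 0, "y": 0, "z": 1.5, "yaw": 0},
  {"fingers": 9.4, "x": 0, "y": 0, "z": 1.5, "yaw": 0},
  {"fingers": 9.4, "x": 0, "y": 0, "z": 0, "yaw": 0},
])

```text
clock: 3.75
tcp_pos: [0.43, -0.2649, 0.0634]
eef_rot: [0.89, 0.455, 0.019, -0.004]
contact_force: [0.2, 0.1, 0.5]
gripper_width: 1.004
```

```bash
python3 go.py 0.42 -0.283 0.031 0.924|head -4
python3 -c "
from h import *
s=get('scene'); crop(s,'s2.png',150,120,310,250,5)
d=get('top'); crop(d,'t2.png',360,180,460,260,6)
"
```

```text
clk 3.75 tcp [ 0.43   -0.2649  0.0634] ang 0.946 tilt 0.0389 w 1.004 F [0.2 0.1 0.5] j [ 0.48  0.69  0.06  2.07 -0.2   0.38  1.66]
n 1 yaw/row 0.022
  xyz cm [-2.17  0.21  3.16]
```

View pics/s2.png

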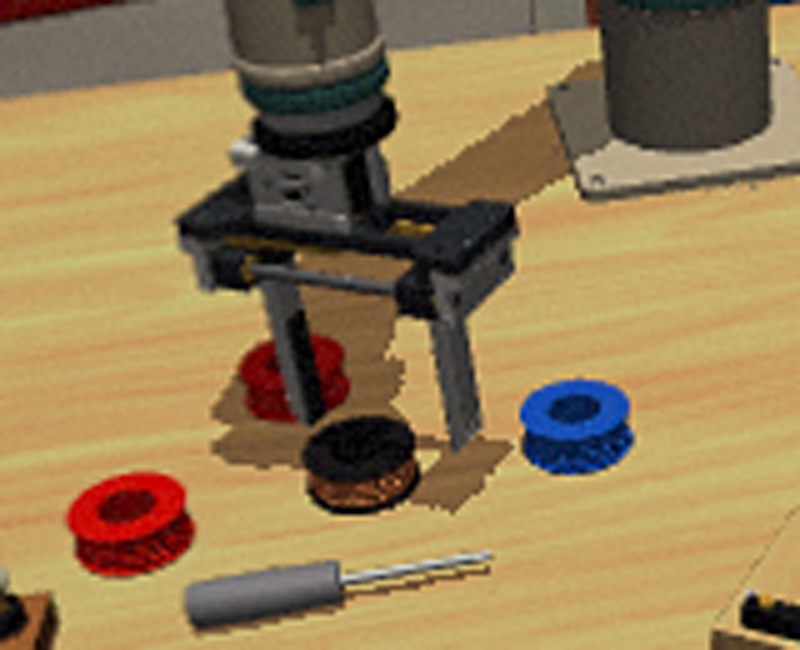

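Emit:
move_arm([
  {"fingers": 9.4, "x": -0.8, "y": 0.1, "z": 0, "yaw": 0.02},
  {"fingers": 9.4, "x": -0.8, "y": 0.1, "z": 0, "yaw": 0},
  {"fingers": 9.4, "x": -0.7, "y": 0.1, "z": 0, "yaw": 0},
  {"fingers": 9.4, "x": 0, "y": 0, "z": 0, "yaw": 0},
])

```text
clock: 4.18
tcp_pos: [0.421, -0.2878, 0.0678]
eef_rot: [0.894, 0.447, 0.021, -0.0]
contact_force: [0.2, -1.3, -0.5]
gripper_width: 1.002
```

```bash
cat > tilt.py <<'E'
from h import *
from scipy.spatial.transform import Rotation as Ro
s=monitor.get_state(); print('toolz',Ro.from_quat(s['eef_rot']).as_matrix()[:,2].round(4))
E
python3 go.py 0.42 -0.283 0.031 0.924|head -4; python3 tilt.py
```

```text
clk 4.18 tcp [ 0.421  -0.2878  0.0678] ang 0.927 tilt 0.0421 w 1.002 F [ 0.2 -1.3 -0.5] j [ 0.53  0.68  0.06  2.06 -0.19  0.39  1.68]
n 1 yaw/row 0.003
  xyz cm [ 0.18 -0.44  3.68]
toolz [ 0.0372  0.0196 -0.9991]
```

Emit:
move_arm([
  {"fingers": 9.4, "x": 0, "y": 0, "z": 0, "yaw": 0},
  {"fingers": 9.4, "x": 0, "y": 0, "z": 0, "yaw": 0},
  {"fingers": 9.4, "x": 0, "y": 0, "z": 0, "yaw": 0},
  {"fingers": 9.4, "x": 0, "y": 0, "z": 0, "yaw": 0},
])

```text
clock: 4.52
tcp_pos: [0.4207, -0.2897, 0.0691]
eef_rot: [0.895, 0.445, 0.022, 0.001]
contact_force: [0.0, -0.0, -0.0]
gripper_width: 1.0
```

```bash
python3 go.py 0.42 -0.283 0.031 0.924|head -4; python3 tilt.py
```

```text
clk 4.52 tcp [ 0.4207 -0.2897  0.0691] ang 0.923 tilt 0.0432 w 1.000 F [ 0. -0. -0.] j [ 0.53  0.68  0.06  2.06 -0.2   0.39  1.68]
n 1 yaw/row -0.001
  xyz cm [ 0.34 -0.54  3.82]
toolz [ 0.0392  0.0181 -0.9991]
```

Emit:
move_arm([
  {"fingers": 9.4, "x": 0.1, "y": -0.2, "z": 1.3, "yaw": 0},
  {"fingers": 9.4, "x": 0.1, "y": -0.2, "z": 1.2, "yaw": 0},
  {"fingers": 9.4, "x": 0.0, "y": -0.1, "z": 0.8, "yaw": 0},
  {"fingers": 9.4, "x": 0, "y": 0, "z": 0, "yaw": 0},
])

```text
clock: 4.85
tcp_pos: [0.4206, -0.2843, 0.0357]
eef_rot: [0.895, 0.446, 0.022, 0.002]
contact_force: [0.6, 0.8, 0.4]
gripper_width: 1.001
```

```bash
python3 go.py 0.42 -0.283 0.031 0.924|head -4; python3 tilt.py
```

```text
clk 4.85 tcp [ 0.4206 -0.2843  0.0357] ang 0.925 tilt 0.0450 w 1.001 F [0.6 0.8 0.4] j [ 0.54  0.74  0.04  2.08 -0.21  0.3   1.69]
n 1 yaw/row 0.001
  xyz cm [ 0.05 -0.13  0.47]
toolz [ 0.0416  0.0171 -0.999 ]
```

Emit:
move_arm([
  {"fingers": 9.4, "x": 0.0, "y": -0.1, "z": 0.5, "yaw": 0},
  {"fingers": 7.4, "x": 0, "y": 0, "z": 0, "yaw": 0},
  {"fingers": 6.0, "x": 0, "y": 0, "z": 0, "yaw": 0},
  {"fingers": 6.0, "x": 0, "y": 0, "z": 0, "yaw": 0},
  {"fingers": 6.0, "x": 0, "y": 0, "z": 0, "yaw": 0},
  {"fingers": 6.0, "x": 0, "y": 0, "z": 0, "yaw": 0},
], force=20)

```text
clock: 5.35
tcp_pos: [0.4206, -0.2837, 0.031]
eef_rot: [0.895, 0.446, 0.023, 0.002]
contact_force: [-0.5, -0.0, -2.9]
gripper_width: 0.705
```

```bash
python3 go.py 0.42 -0.283 0.031 0.924|head -4; python3 tilt.py;python3 -c "
from h import *
s=get('scene'); crop(s,'s3.png',150,120,310,250,5)
"
```

```text
clk 5.35 tcp [ 0.4206 -0.2837  0.031 ] ang 0.925 tilt 0.0455 w 0.705 F [-0.5 -0.  -2.9] j [ 0.54  0.75  0.03  2.08 -0.21  0.29  1.69]
n 1 yaw/row 0.001
  xyz cm [ 0.02 -0.09 -0.  ]
toolz [ 0.0423  0.0167 -0.999 ]
```

View pics/s3.png

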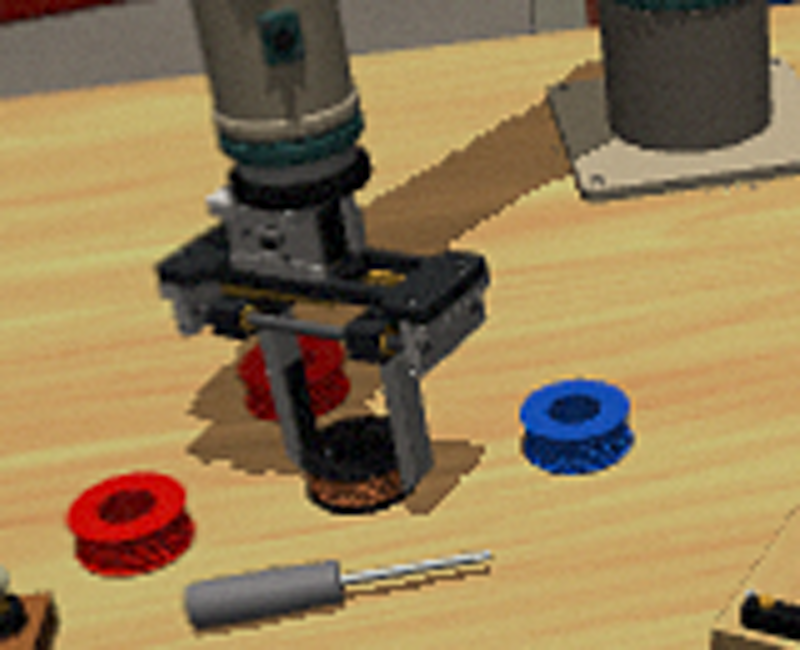

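Emit:
move_arm([
  {"fingers": 6.0, "x": 0, "y": 0, "z": -1.0, "yaw": 0},
  {"fingers": 6.0, "x": 0, "y": 0, "z": -2.0, "yaw": 0},
  {"fingers": 6.0, "x": 0, "y": 0, "z": -2.0, "yaw": 0},
  {"fingers": 6.0, "x": 0, "y": 0, "z": -2.0, "yaw": 0},
  {"fingers": 6.0, "x": 0, "y": 0, "z": -2.0, "yaw": 0},
  {"fingers": 6.0, "x": 0, "y": 0, "z": -2.0, "yaw": 0},
  {"fingers": 6.0, "x": 0, "y": 0, "z": -1.0, "yaw": 0},
])

```text
clock: 5.98
tcp_pos: [0.4116, -0.284, 0.1564]
eef_rot: [0.895, 0.445, 0.02, -0.002]
contact_force: [0.9, 0.2, -2.5]
gripper_width: 0.704
```

```bash
python3 go.py 0.57 -0.075 0.15 0.924; python3 tilt.py;python3 -c "
from h import *
s=get('scene'); crop(s,'s4.png',150,80,310,210,5)
"
```

```text
clk 5.98 tcp [ 0.4116 -0.284   0.1564] ang 0.924 tilt 0.0410 w 0.704 F [ 0.9  0.2 -2.5] j [ 0.5   0.52  0.11  2.02 -0.17  0.59  1.65]
n 7 yaw/row -0.000
  xyz cm [3.74 0.   0.23]
  xyz cm [3.74 0.   0.23]
  xyz cm [3.74 0.   0.23]
  xyz cm [3.74 0.   0.23]
  xyz cm [3.74 0.   0.23]
  xyz cm [3.74 0.   0.23]
  xyz cm [3.74 0.   0.23]
toolz [ 0.0347  0.0218 -0.9992]
```

View pics/s4.png

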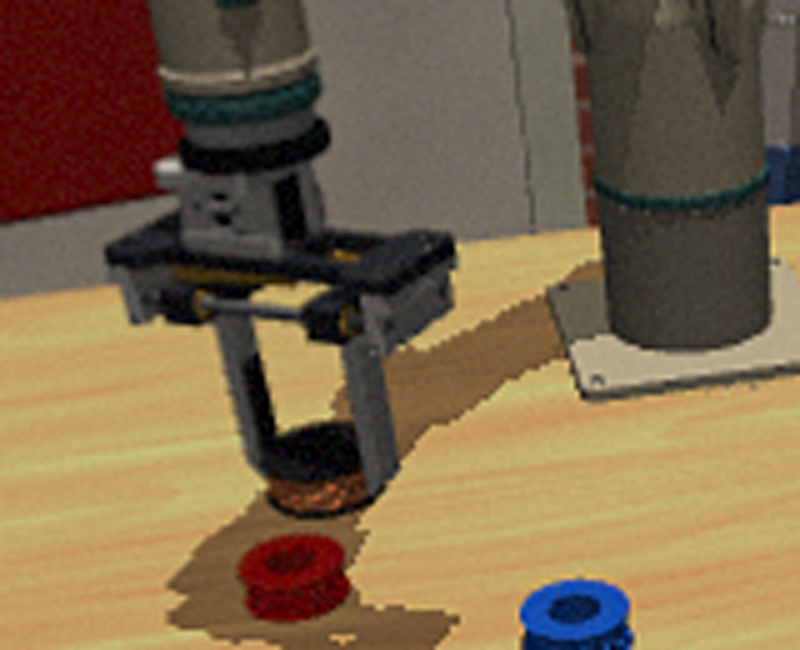

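Emit:
move_arm([
  {"fingers": 6.0, "x": 2.0, "y": 0, "z": 0, "yaw": 0},
  {"fingers": 6.0, "x": 2.6, "y": 0, "z": 0, "yaw": 0},
  {"fingers": 6.0, "x": 2.6, "y": 0, "z": 0, "yaw": 0},
  {"fingers": 6.0, "x": 2.6, "y": 0, "z": 0, "yaw": 0},
  {"fingers": 6.0, "x": 2.6, "y": 0, "z": 0, "yaw": 0},
  {"fingers": 6.0, "x": 2.6, "y": 0, "z": 0, "yaw": 0},
  {"fingers": 6.0, "x": 2.6, "y": 0, "z": 0, "yaw": 0},
  {"fingers": 6.0, "x": 2.0, "y": 0, "z": 0, "yaw": 0},
])

```text
clock: 6.7
tcp_pos: [0.529, -0.1281, 0.1668]
eef_rot: [0.898, 0.439, 0.019, 0.0]
contact_force: [0.5, -0.2, -2.7]
gripper_width: 0.708
```

```bash
python3 go.py 0.608 -0.046 0.145 0.924; python3 tilt.py
```

```text
clk 6.70 tcp [ 0.529  -0.1281  0.1668] ang 0.909 tilt 0.0379 w 0.708 F [ 0.5 -0.2 -2.7] j [ 0.09  0.55  0.16  1.91 -0.18  0.66  1.27]
n 3 yaw/row -0.005
  xyz cm [3.75 0.38 0.86]
  xyz cm [3.75 0.4  0.86]
  xyz cm [3.75 0.42 0.86]
toolz [ 0.0342  0.0165 -0.9993]
```

Emit:
move_arm([
  {"fingers": 6.0, "x": 2.0, "y": 0.2, "z": 0.2, "yaw": -0.01},
  {"fingers": 6.0, "x": 2.0, "y": 0.2, "z": 0.3, "yaw": 0},
  {"fingers": 6.0, "x": 2.0, "y": 0.2, "z": 0.3, "yaw": 0},
  {"fingers": 6.0, "x": 2.0, "y": 0.2, "z": 0.3, "yaw": 0},
  {"fingers": 6.0, "x": 1.8, "y": 0.2, "z": 0.3, "yaw": 0},
  {"fingers": 6.0, "x": 1.0, "y": 0.2, "z": 0.3, "yaw": 0},
  {"fingers": 6.0, "x": 0, "y": 0, "z": 0, "yaw": 0},
])

```text
clock: 7.28
tcp_pos: [0.6062, -0.0375, 0.1509]
eef_rot: [0.894, 0.447, 0.017, -0.003]
contact_force: [1.2, 0.3, -2.3]
gripper_width: 0.704
```

```bash
python3 go.py 0.608 -0.046 0.145 0.924; python3 tilt.py;python3 -c "
from h import *
d=get('top'); crop(d,'t5.png',295,100,395,210,5)
s=get('scene'); crop(s,'s5.png',240,130,400,260,5)
"
```

```text
clk 7.28 tcp [ 0.6062 -0.0375  0.1509] ang 0.928 tilt 0.0353 w 0.704 F [ 1.2  0.3 -2.3] j [-0.08  0.65  0.16  1.75 -0.18  0.72  1.12]
n 1 yaw/row 0.004
  xyz cm [-0.59  0.65  0.58]
toolz [ 0.0285  0.0207 -0.9994]
```

View pics/s5.png

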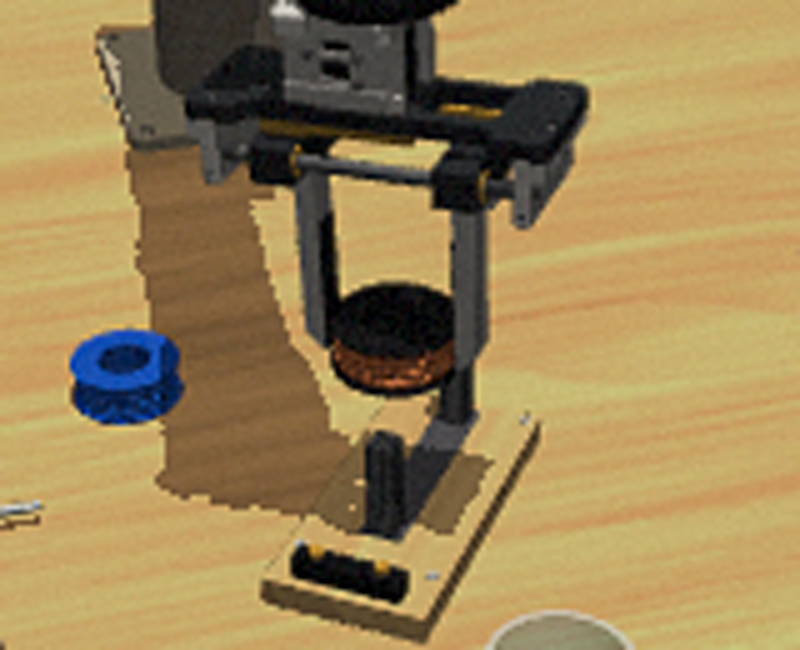

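View pics/t5.png

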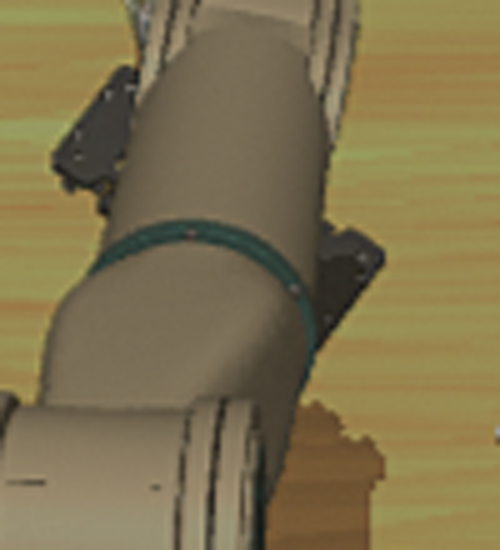

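```bash
cat > ov.py <<'E'
from h import *
from scipy.spatial.transform import Rotation as Ro
import sys
# ov.py radius height off(tcp above bottom along tool) name u0 v0 u1 v1 scale
r,h,off=map(float,sys.argv[1:4]); nm=sys.argv[4]; u0,v0,u1,v1=map(int,sys.argv[5:9]); k=float(sys.argv[9])
st=monitor.get_state(); s=get('scene'); p=np.array(st['tcp_pos']); M=Ro.from_quat(st['eef_rot']).as_matrix()
im=cv2.resize(s['frame'][v0:v1,u0:u1,::-1],None,fx=k,fy=k,interpolation=cv2.INTER_CUBIC)
a=np.linspace(0,2*np.pi,73)
def dr(P,col):
    q=((proj(s,P)-[u0,v0]+.5)*k).astype(int); cv2.polylines(im,[q.reshape(-1,1,2)],False,col,1)
for zz in(0,h):
    c=p+M[:,2]*off; 
    dr(np.c_[c[0]+r*np.cos(a),c[1]+r*np.sin(a),np.full(73,c[2]+zz)],(0,255,0))
b=p+M[:,2]*off; print('bottom centre',b.round(4))
leg=np.array([.608,-.046]);ux=np.array([.797,-.603]);uy=np.array([.603,.797])
for L in(leg,leg-.108*ux):
    sq=[L+8e-3*(i*ux+j*uy) for i,j in((1,1),(1,-1),(-1,-1),(-1,1),(1,1))]
    dr([[*q,.075] for q in sq],(255,0,255))
cv2.imwrite('pics/'+nm,im)
E
python3 ov.py .033 .026 .031 o5.png 280 170 360 260 8
```

```text
bottom centre [ 0.6054 -0.0394  0.1203]
```

View pics/o5.png

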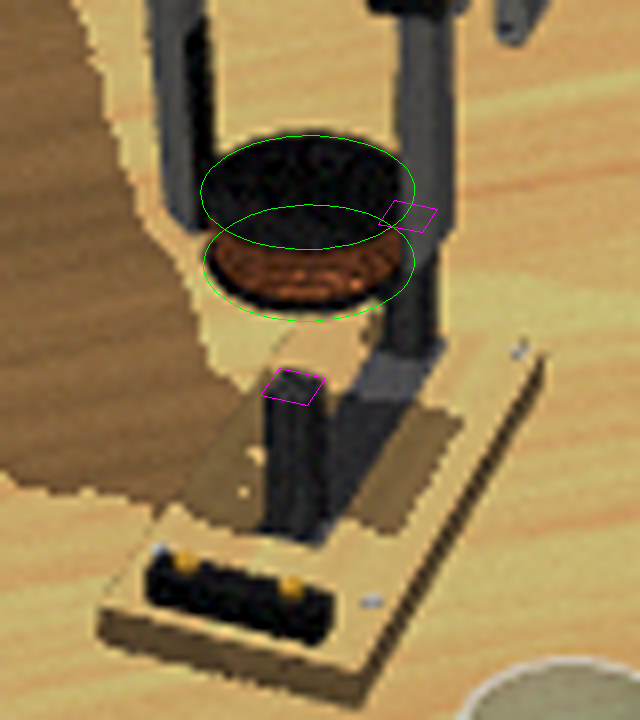

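Emit:
move_arm([
  {"fingers": 6.0, "x": -0.4, "y": 0.3, "z": 1.0, "yaw": 0},
  {"fingers": 6.0, "x": -0.3, "y": 0.3, "z": 1.2, "yaw": 0},
  {"fingers": 6.0, "x": -0.1, "y": 0.1, "z": 0.6, "yaw": 0},
  {"fingers": 6.0, "x": 0, "y": 0, "z": 0, "yaw": 0},
])

```text
clock: 7.77
tcp_pos: [0.6033, -0.0576, 0.1214]
eef_rot: [0.897, 0.443, 0.015, -0.001]
contact_force: [0.0, 0.3, -3.0]
gripper_width: 0.703
```

```bash
python3 go.py 0.607 -0.0466 0.115 0.924; python3 tilt.py; python3 ov.py .033 .026 .031 o6.png 280 170 360 260 8
```

```text
clk 7.77 tcp [ 0.6033 -0.0576  0.1214] ang 0.918 tilt 0.0308 w 0.703 F [ 0.   0.3 -3. ] j [-0.04  0.69  0.16  1.77 -0.19  0.66  1.15]
n 1 yaw/row -0.006
  xyz cm [ 1.07 -0.38  0.67]
toolz [ 0.0264  0.0159 -0.9995]
bottom centre [ 0.6041 -0.0571  0.0904]
```

View pics/o6.png

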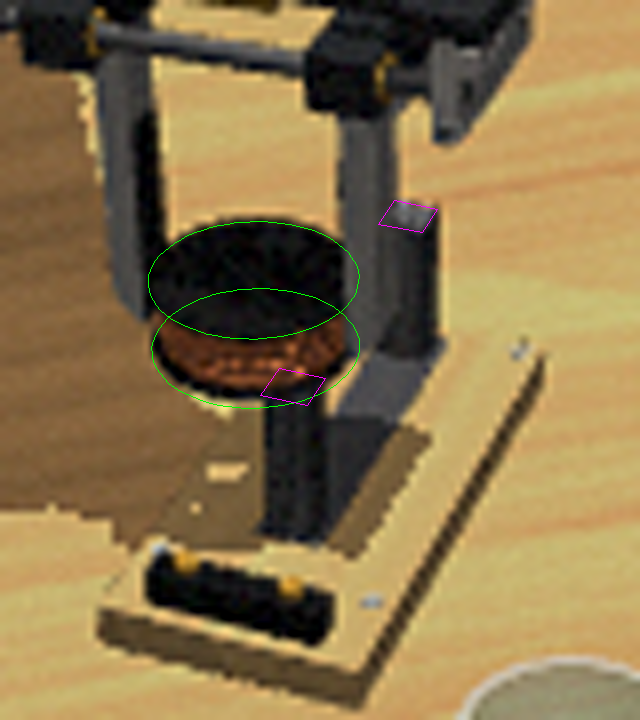

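Emit:
move_arm([
  {"fingers": 6.0, "x": 0.5, "y": -0.2, "z": 0.2, "yaw": 0},
  {"fingers": 6.0, "x": 0.4, "y": -0.1, "z": 0.2, "yaw": 0},
  {"fingers": 6.0, "x": 0.1, "y": 0, "z": 0, "yaw": 0},
  {"fingers": 6.0, "x": 0, "y": 0, "z": 0, "yaw": 0},
  {"fingers": 6.0, "x": 0, "y": 0, "z": 0, "yaw": 0},
])

```text
clock: 8.23
tcp_pos: [0.6078, -0.0467, 0.1177]
eef_rot: [0.897, 0.443, 0.016, -0.001]
contact_force: [0.0, 0.2, -2.3]
gripper_width: 0.706
```

```bash
python3 go.py 0.607 -0.0466 0.115 0.924; python3 tilt.py
```

```text
clk 8.23 tcp [ 0.6078 -0.0467  0.1177] ang 0.917 tilt 0.0314 w 0.706 F [ 0.   0.2 -2.3] j [-0.06  0.7   0.16  1.76 -0.19  0.66  1.13]
n 1 yaw/row -0.007
  xyz cm [-0.05 -0.07  0.27]
toolz [ 0.0268  0.0164 -0.9995]
```

Emit:
move_arm([
  {"fingers": 6.0, "x": 0, "y": 0, "z": 0.6, "yaw": 0},
  {"fingers": 6.0, "x": 0, "y": 0, "z": 0.8, "yaw": 0},
  {"fingers": 6.0, "x": 0, "y": 0, "z": 0.8, "yaw": 0},
  {"fingers": 6.0, "x": 0, "y": 0, "z": 0, "yaw": 0},
  {"fingers": 6.0, "x": 0, "y": 0, "z": 0, "yaw": 0},
])

```text
clock: 8.65
tcp_pos: [0.6088, -0.0457, 0.0938]
eef_rot: [0.896, 0.443, 0.016, -0.001]
contact_force: [0.0, -0.2, -1.4]
gripper_width: 0.707
```

```bash
python3 go.py 0.607 -0.0466 0.049 0.924; python3 tilt.py;  python3 ov.py .033 .026 .031 o7.png 280 170 360 260 8
```

```text
clk 8.65 tcp [ 0.6088 -0.0457  0.0938] ang 0.918 tilt 0.0323 w 0.707 F [ 0.  -0.2 -1.4] j [-0.05  0.74  0.15  1.78 -0.2   0.61  1.14]
n 2 yaw/row -0.003
  xyz cm [-0.16 -0.07  2.23]
  xyz cm [-0.16 -0.07  2.23]
toolz [ 0.0277  0.0164 -0.9995]
bottom centre [ 0.6097 -0.0452  0.0628]
```

View pics/o7.png

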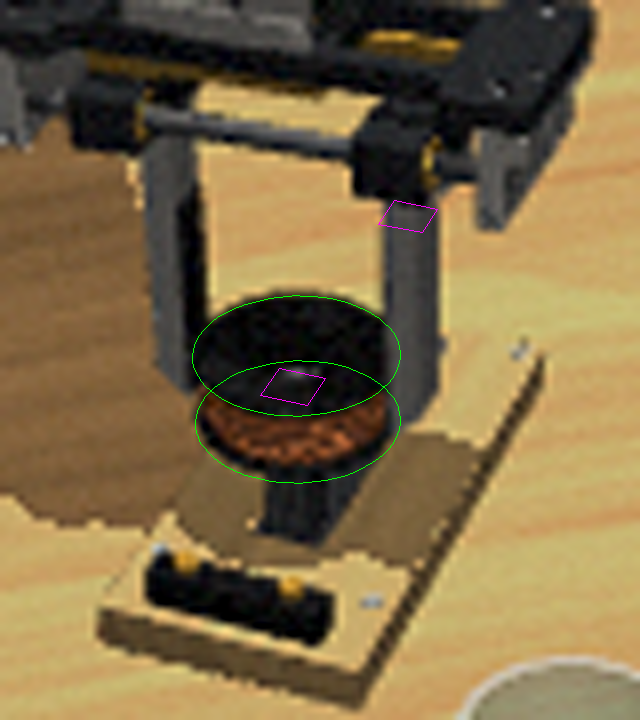

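Emit:
move_arm([
  {"fingers": 6.0, "x": -0.1, "y": 0, "z": 0.8, "yaw": 0},
  {"fingers": 6.0, "x": -0.1, "y": 0, "z": 0.9, "yaw": 0},
  {"fingers": 6.0, "x": -0.1, "y": 0, "z": 0.9, "yaw": 0},
  {"fingers": 6.0, "x": 0, "y": 0, "z": 0.7, "yaw": 0},
  {"fingers": 6.0, "x": 0, "y": 0, "z": 0.4, "yaw": 0},
  {"fingers": 6.0, "x": 0, "y": 0, "z": 0, "yaw": 0},
])

```text
clock: 9.2
tcp_pos: [0.6075, -0.0481, 0.0524]
eef_rot: [0.897, 0.443, 0.016, -0.001]
contact_force: [-0.3, 0.7, -1.7]
gripper_width: 0.705
```

```bash
python3 go.py 0.607 -0.0466 0.049 0.924; python3 tilt.py
```

```text
clk 9.20 tcp [ 0.6075 -0.0481  0.0524] ang 0.918 tilt 0.0315 w 0.705 F [-0.3  0.7 -1.7] j [-0.04  0.8   0.13  1.8  -0.21  0.53  1.15]
n 1 yaw/row -0.006
  xyz cm [ 0.08 -0.14  0.34]
toolz [ 0.027   0.0163 -0.9995]
```

Lower to touch, in small steps.

Emit:
move_arm([
  {"fingers": 6.0, "x": 0.1, "y": -0.1, "z": 0.2, "yaw": 0},
  {"fingers": 6.0, "x": 0, "y": 0, "z": 0.1, "yaw": 0},
  {"fingers": 6.0, "x": 0, "y": 0, "z": 0.1, "yaw": 0},
])

```text
clock: 9.45
tcp_pos: [0.6071, -0.0465, 0.0489]
eef_rot: [0.897, 0.443, 0.015, -0.002]
contact_force: [-4.5, -1.4, 12.7]
gripper_width: 0.704
```

```bash
python3 go.py 0.607 -0.0466 0.049 0.924; python3 tilt.py; python3 ov.py .033 .026 .031 o8.png 280 170 360 260 8
```

```text
clk 9.45 tcp [ 0.6071 -0.0465  0.0489] ang 0.918 tilt 0.0308 w 0.704 F [-4.5 -1.4 12.7] j [-0.04  0.8   0.13  1.8  -0.22  0.53  1.15]
n 1 yaw/row -0.006
  xyz cm [-0.01 -0.   -0.01]
toolz [ 0.0259  0.0167 -0.9995]
bottom centre [ 0.6079 -0.046   0.0179]
```

View pics/o8.png

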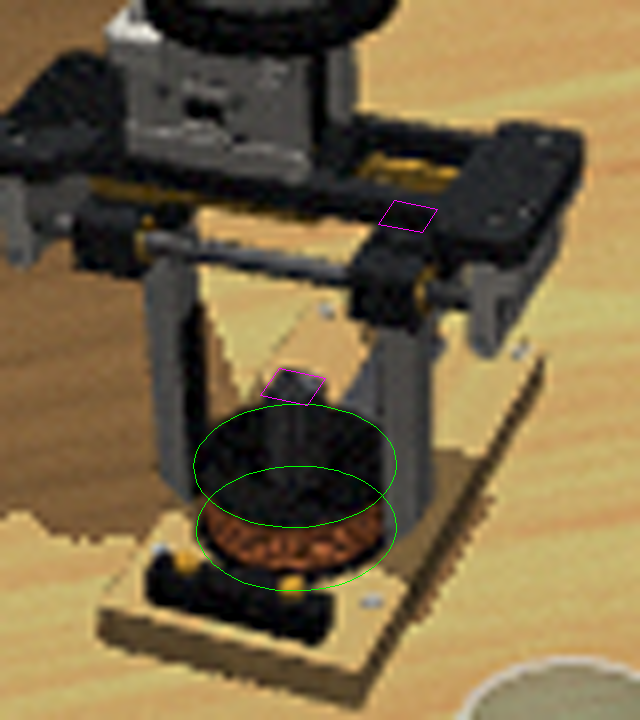

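Emit:
move_arm([
  {"fingers": 6.8, "x": 0, "y": 0, "z": 0, "yaw": 0},
  {"fingers": 7.4, "x": 0, "y": 0, "z": 0, "yaw": 0},
  {"fingers": 8.2, "x": 0, "y": 0, "z": 0, "yaw": 0},
  {"fingers": 8.2, "x": 0, "y": 0, "z": -0.8, "yaw": 0},
  {"fingers": 8.2, "x": 0, "y": 0, "z": -1.5, "yaw": 0},
  {"fingers": 8.2, "x": 0, "y": 0, "z": -2.0, "yaw": 0},
  {"fingers": 8.2, "x": 0, "y": 0, "z": -2.5, "yaw": 0},
  {"fingers": 8.2, "x": 0, "y": 0, "z": -2.5, "yaw": 0},
])

```text
clock: 10.17
tcp_pos: [0.6035, -0.0476, 0.1443]
eef_rot: [0.896, 0.443, 0.014, -0.003]
contact_force: [0.1, 0.4, -1.0]
gripper_width: 0.871
```

```bash
python3 go.py 0.624 -0.279 0.13 0.924; python3 tilt.py; python3 ov.py .033 .026 .031 o9.png 280 170 360 260 8
```

```text
clk 10.17 tcp [ 0.6035 -0.0476  0.1443] ang 0.918 tilt 0.0282 w 0.871 F [ 0.1  0.4 -1. ] j [-0.06  0.66  0.17  1.75 -0.19  0.72  1.13]
n 6 yaw/row -0.001
  xyz cm [-2.86  2.61  0.18]
  xyz cm [-2.86  2.61  0.18]
  xyz cm [-2.87  2.61  0.18]
  xyz cm [-2.87  2.6   0.18]
  xyz cm [-2.87  2.6   0.18]
  xyz cm [-2.87  2.6   0.18]
toolz [ 0.0225  0.017  -0.9996]
bottom centre [ 0.6042 -0.0471  0.1133]
```

View pics/o9.png

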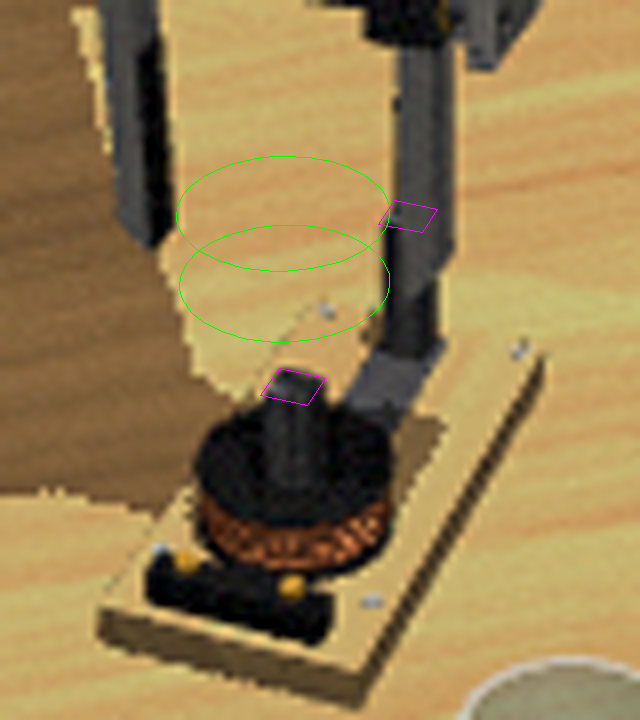

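The large coil sits flat on the board and is centred on the leg (295,460 in the crop). Next is the ring.

Emit:
move_arm([
  {"fingers": 8.2, "x": -1.8, "y": 1.7, "z": 0.1, "yaw": 0},
  {"fingers": 8.2, "x": -1.8, "y": 1.7, "z": 0.1, "yaw": 0},
  {"fingers": 8.2, "x": -1.8, "y": 1.7, "z": 0.1, "yaw": 0},
  {"fingers": 8.2, "x": -1.8, "y": 1.7, "z": 0.1, "yaw": 0},
  {"fingers": 8.2, "x": -1.8, "y": 1.7, "z": 0.1, "yaw": 0},
  {"fingers": 8.2, "x": -1.8, "y": 1.7, "z": 0.1, "yaw": 0},
  {"fingers": 8.2, "x": -1.8, "y": 1.7, "z": 0.1, "yaw": 0},
  {"fingers": 8.2, "x": -1.8, "y": 1.7, "z": 0.1, "yaw": 0},
])

```text
clock: 10.88
tcp_pos: [0.6359, -0.2431, 0.1489]
eef_rot: [0.893, 0.449, 0.026, 0.002]
contact_force: [0.6, 0.1, -0.0]
gripper_width: 0.871
```

```bash
python3 go.py 0.624 -0.279 0.08 0.924; python3 tilt.py
```

```text
clk 10.88 tcp [ 0.6359 -0.2431  0.1489] ang 0.933 tilt 0.0520 w 0.871 F [ 0.6  0.1 -0. ] j [ 0.27  0.75  0.13  1.54 -0.17  0.83  1.41]
n 3 yaw/row 0.003
  xyz cm [-1.3   0.34  2.25]
  xyz cm [-1.3   0.34  2.25]
  xyz cm [-1.3   0.34  2.25]
toolz [ 0.0478  0.0204 -0.9987]
```

Emit:
move_arm([
  {"fingers": 8.2, "x": -0.5, "y": 0.2, "z": 0, "yaw": 0},
  {"fingers": 8.2, "x": -0.5, "y": 0.2, "z": 0, "yaw": 0},
  {"fingers": 8.2, "x": -0.5, "y": 0.2, "z": 0, "yaw": 0},
  {"fingers": 8.2, "x": 0, "y": 0, "z": 0, "yaw": 0},
])

```text
clock: 11.22
tcp_pos: [0.6304, -0.2659, 0.1494]
eef_rot: [0.895, 0.446, 0.026, 0.004]
contact_force: [0.1, -0.5, -0.4]
gripper_width: 0.876
```

```bash
python3 go.py 0.624 -0.279 0.08 0.924; python3 tilt.py
```

```text
clk 11.22 tcp [ 0.6304 -0.2659  0.1494] ang 0.926 tilt 0.0518 w 0.876 F [ 0.1 -0.5 -0.4] j [ 0.3   0.75  0.14  1.53 -0.17  0.83  1.43]
n 2 yaw/row 0.001
  xyz cm [-0.86  0.03  3.44]
  xyz cm [-0.86  0.04  3.44]
toolz [ 0.0492  0.016  -0.9987]
```

Emit:
move_arm([
  {"fingers": 8.2, "x": 0, "y": 0, "z": 0, "yaw": 0},
  {"fingers": 8.2, "x": 0, "y": 0, "z": 0, "yaw": 0},
  {"fingers": 8.2, "x": 0, "y": 0, "z": 0, "yaw": 0},
  {"fingers": 8.2, "x": 0, "y": 0, "z": 0, "yaw": 0},
  {"fingers": 8.2, "x": 0, "y": 0, "z": 0, "yaw": 0},
  {"fingers": 8.2, "x": 0, "y": 0, "z": 0, "yaw": 0},
])

```text
clock: 11.72
tcp_pos: [0.6318, -0.2581, 0.1501]
eef_rot: [0.893, 0.45, 0.027, 0.002]
contact_force: [-0.0, -0.7, 1.0]
gripper_width: 0.871
```

```bash
python3 go.py 0.624 -0.279 0.08 0.924; python3 tilt.py
```

```text
clk 11.72 tcp [ 0.6318 -0.2581  0.1501] ang 0.934 tilt 0.0537 w 0.871 F [-0.  -0.7  1. ] j [ 0.29  0.75  0.13  1.54 -0.17  0.83  1.43]
n 2 yaw/row 0.005
  xyz cm [-1.23  0.21  3.46]
  xyz cm [-1.23  0.22  3.46]
toolz [ 0.0495  0.0207 -0.9986]
```

Emit:
move_arm([
  {"fingers": 8.2, "x": -0.6, "y": 0.1, "z": 1.0, "yaw": 0.01},
  {"fingers": 8.2, "x": -0.6, "y": 0.1, "z": 1.0, "yaw": 0},
  {"fingers": 8.2, "x": -0.5, "y": 0.1, "z": 1.0, "yaw": 0},
  {"fingers": 8.2, "x": -0.2, "y": 0, "z": 1.0, "yaw": 0},
  {"fingers": 8.2, "x": -0.1, "y": 0, "z": 1.0, "yaw": 0},
  {"fingers": 8.2, "x": 0, "y": 0, "z": 1.0, "yaw": 0},
  {"fingers": 8.2, "x": 0, "y": 0, "z": 0.5, "yaw": 0},
  {"fingers": 8.2, "x": 0, "y": 0, "z": 0, "yaw": 0},
])

```text
clock: 12.38
tcp_pos: [0.6229, -0.2765, 0.0749]
eef_rot: [0.896, 0.444, 0.025, 0.0]
contact_force: [-0.5, -0.2, -0.5]
gripper_width: 0.874
```

```bash
python3 go.py 0.624 -0.279 0.0275 0.924; python3 tilt.py; python3 ov.py .027 .008 .0275 p1.png 190 210 270 290 8
python3 -c "
from h import *
s=get('scene'); f=cv2.cvtColor(s['frame'],cv2.COLOR_RGB2HSV)
m=((f[...,1]<50)&(f[...,2]>120)).astype(np.uint8); m[:,:210]=0;m[:,250:]=0;m[:245]=0;m[275:]=0
c=max(cv2.findContours(m,0,1)[0],key=cv2.contourArea); e=cv2.fitEllipse(c); print(e, onz(s,e[0],.004))
"
```

```text
clk 12.38 tcp [ 0.6229 -0.2765  0.0749] ang 0.921 tilt 0.0508 w 0.874 F [-0.5 -0.2 -0.5] j [ 0.33  0.84  0.11  1.58 -0.19  0.7   1.47]
n 2 yaw/row -0.001
  xyz cm [-0.17  0.07  2.37]
  xyz cm [-0.17  0.07  2.37]
toolz [ 0.0459  0.0218 -0.9987]
bottom centre [ 0.6241 -0.2759  0.0474]
((228.43907165527344, 259.1717834472656), (13.125724792480469, 20.3748722076416), 73.65900421142578) [[ 0.62032719 -0.27941935  0.004     ]]
```

View pics/p1.png

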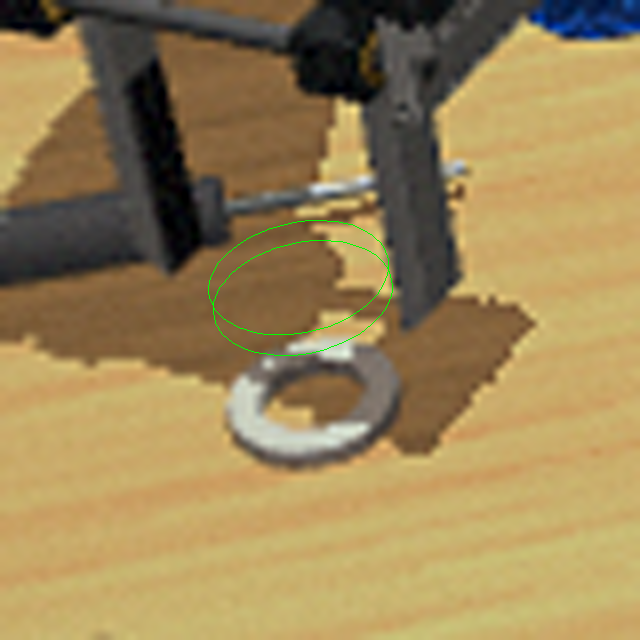

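Emit:
move_arm([
  {"fingers": 8.2, "x": -0.1, "y": 0.1, "z": 1.0, "yaw": 0},
  {"fingers": 8.2, "x": -0.1, "y": 0, "z": 1.0, "yaw": 0},
  {"fingers": 8.2, "x": -0.1, "y": 0, "z": 1.0, "yaw": 0},
  {"fingers": 8.2, "x": 0, "y": 0, "z": 0.8, "yaw": 0},
  {"fingers": 8.2, "x": 0, "y": 0, "z": 0.5, "yaw": 0},
  {"fingers": 8.2, "x": 0, "y": 0, "z": 0, "yaw": 0},
])

```text
clock: 12.98
tcp_pos: [0.6266, -0.2788, 0.0306]
eef_rot: [0.895, 0.445, 0.027, 0.002]
contact_force: [-0.4, -0.1, -0.8]
gripper_width: 0.873
```

```bash
python3 go.py 0.6235 -0.279 0.0275 0.924; python3 tilt.py; python3 ov.py .027 .008 .0275 p2.png 190 210 270 290 8
```

```text
clk 12.98 tcp [ 0.6266 -0.2788  0.0306] ang 0.923 tilt 0.0549 w 0.873 F [-0.4 -0.1 -0.8] j [ 0.34  0.9   0.1   1.58 -0.2   0.62  1.48]
n 1 yaw/row -0.001
  xyz cm [-0.22 -0.24  0.29]
toolz [ 0.0511  0.0199 -0.9985]
bottom centre [ 0.628  -0.2782  0.0031]
```

View pics/p2.png

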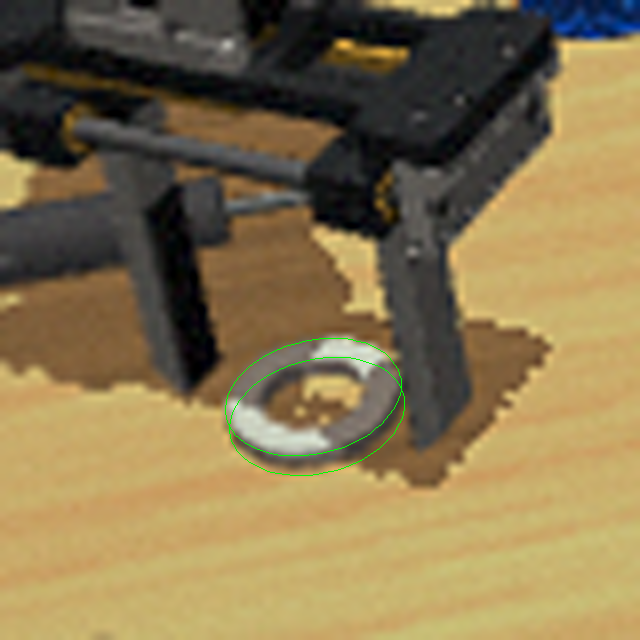

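Emit:
move_arm([
  {"fingers": 8.2, "x": -0.1, "y": -0.2, "z": 0.3, "yaw": 0},
  {"fingers": 7.0, "x": 0, "y": -0.1, "z": 0, "yaw": 0},
  {"fingers": 5.8, "x": 0, "y": 0, "z": 0, "yaw": 0},
  {"fingers": 4.8, "x": 0, "y": 0, "z": 0, "yaw": 0},
  {"fingers": 4.8, "x": 0, "y": 0, "z": 0, "yaw": 0},
  {"fingers": 4.8, "x": 0, "y": 0, "z": 0, "yaw": 0},
  {"fingers": 4.8, "x": 0, "y": 0, "z": 0, "yaw": 0},
], force=12)

```text
clock: 13.62
tcp_pos: [0.6247, -0.2782, 0.0293]
eef_rot: [0.895, 0.445, 0.028, 0.004]
contact_force: [-0.1, 0.3, -0.6]
gripper_width: 0.564
```

```bash
python3 go.py 0.6235 -0.279 0.0275 0.924; python3 tilt.py; python3 ov.py .027 .008 .0275 p3.png 190 210 270 290 8
```

```text
clk 13.62 tcp [ 0.6247 -0.2782  0.0293] ang 0.923 tilt 0.0572 w 0.564 F [-0.1  0.3 -0.6] j [ 0.34  0.9   0.1   1.59 -0.2   0.61  1.48]
n 1 yaw/row -0.001
  xyz cm [-0.14 -0.06  0.17]
toolz [ 0.0541  0.0185 -0.9984]
bottom centre [ 0.6262 -0.2777  0.0018]
```

View pics/p3.png

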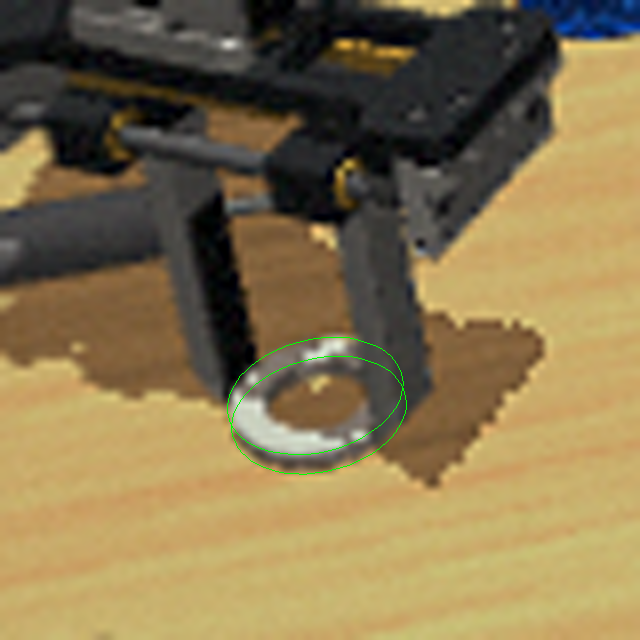

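Emit:
move_arm([
  {"fingers": 4.8, "x": 0, "y": 0, "z": -0.6, "yaw": 0},
  {"fingers": 4.8, "x": 0, "y": 0, "z": -1.2, "yaw": 0},
  {"fingers": 4.8, "x": 0, "y": 0, "z": -1.6, "yaw": 0},
  {"fingers": 4.8, "x": 0, "y": 0, "z": -1.6, "yaw": 0},
  {"fingers": 4.8, "x": 0, "y": 0, "z": -1.6, "yaw": 0},
  {"fingers": 4.8, "x": 0, "y": 0, "z": -1.6, "yaw": 0},
  {"fingers": 4.8, "x": 0, "y": 0, "z": -1.6, "yaw": 0},
  {"fingers": 4.8, "x": 0, "y": 0, "z": -1.0, "yaw": 0},
])

```text
clock: 14.33
tcp_pos: [0.6173, -0.2799, 0.1453]
eef_rot: [0.895, 0.445, 0.028, 0.003]
contact_force: [0.3, -0.9, -0.4]
gripper_width: 0.564
```

```bash
python3 go.py 0.607 -0.0466 0.13 0.924; python3 tilt.py; python3 ov.py .027 .008 .0275 p4.png 190 180 270 260 8
```

```text
clk 14.33 tcp [ 0.6173 -0.2799  0.1453] ang 0.923 tilt 0.0554 w 0.564 F [ 0.3 -0.9 -0.4] j [ 0.33  0.75  0.13  1.56 -0.17  0.81  1.46]
n 7 yaw/row -0.000
  xyz cm [ 2.56 -2.14  0.28]
  xyz cm [ 2.56 -2.14  0.28]
  xyz cm [ 2.56 -2.14  0.28]
  xyz cm [ 2.56 -2.14  0.28]
  xyz cm [ 2.56 -2.14  0.28]
  xyz cm [ 2.56 -2.14  0.28]
  xyz cm [ 2.56 -2.13  0.28]
toolz [ 0.0518  0.0196 -0.9985]
bottom centre [ 0.6187 -0.2793  0.1178]
```

View pics/p4.png

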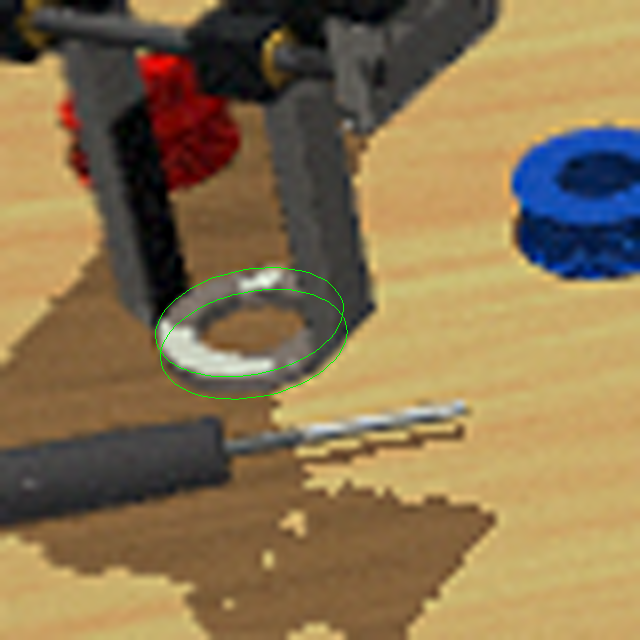

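Emit:
move_arm([
  {"fingers": 4.8, "x": 2.0, "y": -1.7, "z": 0.2, "yaw": 0},
  {"fingers": 4.8, "x": 2.0, "y": -1.7, "z": 0.2, "yaw": 0},
  {"fingers": 4.8, "x": 2.0, "y": -1.7, "z": 0.2, "yaw": 0},
  {"fingers": 4.8, "x": 2.0, "y": -1.7, "z": 0.2, "yaw": 0},
  {"fingers": 4.8, "x": 2.0, "y": -1.7, "z": 0.2, "yaw": 0},
  {"fingers": 4.8, "x": 2.0, "y": -1.7, "z": 0.2, "yaw": 0},
  {"fingers": 4.8, "x": 2.0, "y": -1.7, "z": 0.2, "yaw": 0},
  {"fingers": 4.8, "x": 1.5, "y": -1.3, "z": 0.1, "yaw": 0},
])

```text
clock: 15.05
tcp_pos: [0.6073, -0.0789, 0.1368]
eef_rot: [0.898, 0.439, 0.029, 0.009]
contact_force: [1.0, 0.7, 0.1]
gripper_width: 0.563
```

```bash
python3 go.py 0.607 -0.0466 0.13 0.924; python3 tilt.py
```

```text
clk 15.05 tcp [ 0.6073 -0.0789  0.1368] ang 0.910 tilt 0.0612 w 0.563 F [1.  0.7 0.1] j [-0.01  0.67  0.16  1.78 -0.19  0.65  1.18]
n 1 yaw/row -0.014
  xyz cm [ 2.5  -2.04  0.71]
toolz [ 0.0604  0.0097 -0.9981]
```

Emit:
move_arm([
  {"fingers": 4.8, "x": 0.8, "y": -0.6, "z": -3.0, "yaw": -0.01},
  {"fingers": 4.8, "x": 0.8, "y": -0.6, "z": -3.0, "yaw": 0},
  {"fingers": 4.8, "x": 0.8, "y": -0.6, "z": -3.0, "yaw": 0},
])

```text
clock: 15.3
tcp_pos: [0.5961, -0.0419, 0.2213]
eef_rot: [0.894, 0.447, 0.022, 0.003]
contact_force: [0.7, 0.1, -1.0]
gripper_width: 0.564
```

```bash
python3 go.py 0.607 -0.0466 0.13 0.924; python3 tilt.py
```

```text
clk 15.30 tcp [ 0.5961 -0.0419  0.2213] ang 0.927 tilt 0.0440 w 0.564 F [ 0.7  0.1 -1. ] j [-0.1   0.55  0.2   1.72 -0.16  0.84  1.1 ]
n 3 yaw/row 0.001
  xyz cm [-0.02  0.31  3.05]
  xyz cm [-0.02  0.31  3.05]
  xyz cm [-0.02  0.31  3.05]
toolz [ 0.0417  0.014  -0.999 ]
```

Emit:
move_arm([
  {"fingers": 4.8, "x": 0, "y": 0, "z": 0, "yaw": 0},
  {"fingers": 4.8, "x": 0, "y": 0, "z": 0, "yaw": 0},
])

```text
clock: 15.47
tcp_pos: [0.5991, -0.0384, 0.2274]
eef_rot: [0.893, 0.449, 0.027, 0.005]
contact_force: [0.6, -0.8, -1.1]
gripper_width: 0.561
```

```bash
python3 go.py 0.607 -0.0466 0.13 0.924; python3 tilt.py
```

```text
clk 15.47 tcp [ 0.5991 -0.0384  0.2274] ang 0.932 tilt 0.0540 w 0.561 F [ 0.6 -0.8 -1.1] j [-0.1   0.54  0.2   1.72 -0.16  0.85  1.1 ]
n 3 yaw/row 0.003
  xyz cm [-0.2   0.27  3.25]
  xyz cm [-0.2   0.27  3.25]
  xyz cm [-0.2   0.27  3.25]
toolz [ 0.0517  0.0157 -0.9985]
```

Emit:
move_arm([
  {"fingers": 4.8, "x": -0.1, "y": 0.1, "z": 1.5, "yaw": 0},
  {"fingers": 4.8, "x": -0.1, "y": 0.1, "z": 1.5, "yaw": 0},
  {"fingers": 4.8, "x": -0.1, "y": 0.1, "z": 1.5, "yaw": 0},
  {"fingers": 4.8, "x": -0.1, "y": 0.1, "z": 1.5, "yaw": 0},
  {"fingers": 4.8, "x": -0.1, "y": 0.1, "z": 1.5, "yaw": 0},
  {"fingers": 4.8, "x": -0.1, "y": 0.1, "z": 1.2, "yaw": 0},
  {"fingers": 4.8, "x": 0, "y": 0.1, "z": 0.8, "yaw": 0},
  {"fingers": 4.8, "x": 0, "y": 0, "z": 0.3, "yaw": 0},
])

```text
clock: 16.13
tcp_pos: [0.6041, -0.0498, 0.1209]
eef_rot: [0.894, 0.447, 0.025, 0.004]
contact_force: [0.2, 0.1, 0.4]
gripper_width: 0.565
```

```bash
python3 go.py 0.6065 -0.0464 0.115 0.924; python3 tilt.py; python3 ov.py .027 .008 .0285 p5.png 280 170 360 260 8
```

```text
clk 16.13 tcp [ 0.6041 -0.0498  0.1209] ang 0.928 tilt 0.0502 w 0.565 F [0.2 0.1 0.4] j [-0.05  0.69  0.16  1.79 -0.2   0.63  1.15]
n 1 yaw/row 0.004
  xyz cm [ 0.39 -0.03  0.61]
toolz [ 0.0481  0.0144 -0.9987]
bottom centre [ 0.6055 -0.0494  0.0925]
```

View pics/p5.png

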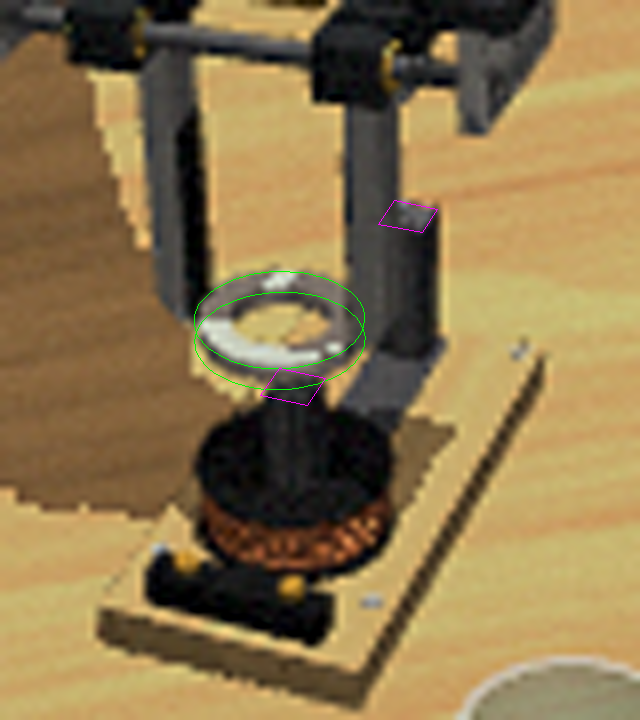

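Emit:
move_arm([
  {"fingers": 4.8, "x": 0.3, "y": -0.1, "z": 0.3, "yaw": 0},
  {"fingers": 4.8, "x": 0.1, "y": 0, "z": 0.8, "yaw": 0},
  {"fingers": 4.8, "x": -0.1, "y": 0, "z": 0.9, "yaw": 0},
  {"fingers": 4.8, "x": 0, "y": 0, "z": 0.5, "yaw": 0},
  {"fingers": 4.8, "x": 0, "y": 0, "z": 0.1, "yaw": 0},
])

```text
clock: 16.6
tcp_pos: [0.6073, -0.0461, 0.0938]
eef_rot: [0.894, 0.447, 0.026, 0.005]
contact_force: [0.4, 0.9, 0.4]
gripper_width: 0.559
```

```bash
python3 go.py 0.6065 -0.0464 0.0725 0.924; python3 tilt.py; python3 ov.py .027 .008 .0285 p6.png 280 170 360 260 8
```

```text
clk 16.60 tcp [ 0.6073 -0.0461  0.0938] ang 0.928 tilt 0.0522 w 0.559 F [0.4 0.9 0.4] j [-0.05  0.73  0.14  1.8  -0.21  0.57  1.15]
n 1 yaw/row 0.004
  xyz cm [-0.16 -0.12  2.12]
toolz [ 0.0501  0.0144 -0.9986]
bottom centre [ 0.6088 -0.0457  0.0653]
```

View pics/p6.png

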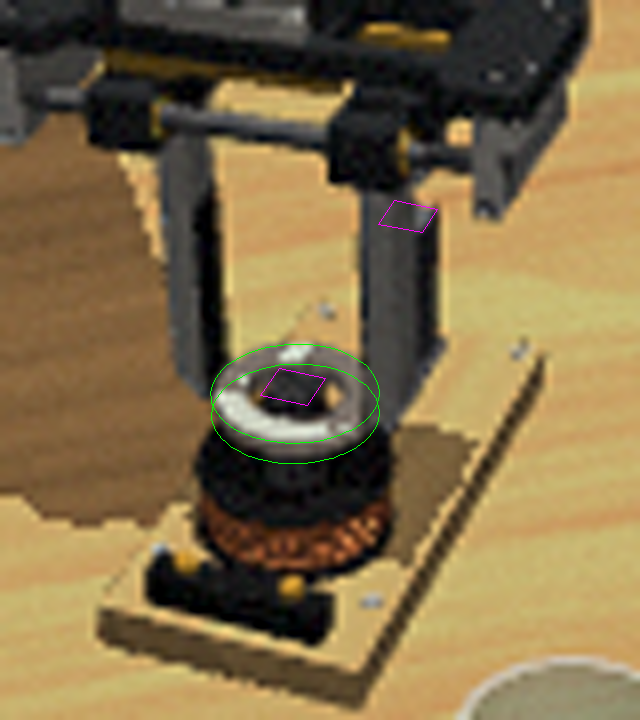

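Emit:
move_arm([
  {"fingers": 4.8, "x": -0.1, "y": -0.1, "z": 0.6, "yaw": 0},
  {"fingers": 4.8, "x": -0.1, "y": 0, "z": 0.6, "yaw": 0},
  {"fingers": 4.8, "x": 0, "y": 0, "z": 0.4, "yaw": 0},
  {"fingers": 4.8, "x": 0, "y": 0, "z": 0.2, "yaw": 0},
  {"fingers": 4.8, "x": 0, "y": 0, "z": 0.1, "yaw": 0},
])

```text
clock: 17.07
tcp_pos: [0.6067, -0.047, 0.0736]
eef_rot: [0.894, 0.447, 0.026, 0.005]
contact_force: [0.2, 0.4, -1.1]
gripper_width: 0.563
```

```bash
python3 go.py 0.6065 -0.0464 0.0725 0.924; python3 tilt.py; python3 ov.py .027 .008 .0285 p7.png 280 170 360 260 8
```

```text
clk 17.07 tcp [ 0.6067 -0.047   0.0736] ang 0.928 tilt 0.0535 w 0.563 F [ 0.2  0.4 -1.1] j [-0.04  0.76  0.13  1.82 -0.22  0.53  1.16]
n 1 yaw/row 0.004
  xyz cm [ 0.04 -0.06  0.11]
toolz [ 0.0516  0.0142 -0.9986]
bottom centre [ 0.6082 -0.0466  0.0452]
```

View pics/p7.png

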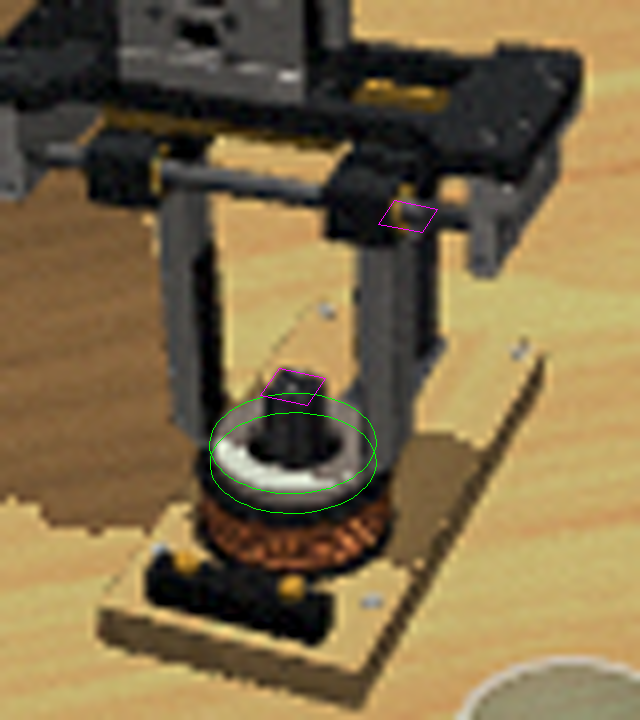

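Emit:
move_arm([
  {"fingers": 4.8, "x": 0, "y": 0, "z": 0.15, "yaw": 0},
  {"fingers": 4.8, "x": 0, "y": 0, "z": 0.1, "yaw": 0},
])

```text
clock: 17.28
tcp_pos: [0.6069, -0.0471, 0.0724]
eef_rot: [0.894, 0.447, 0.026, 0.005]
contact_force: [-4.2, 0.5, 11.1]
gripper_width: 0.565
```

Contact of about 11 N. Releasing and rising.

Emit:
move_arm([
  {"fingers": 5.6, "x": 0, "y": 0, "z": 0, "yaw": 0},
  {"fingers": 6.4, "x": 0, "y": 0, "z": -0.1, "yaw": 0},
  {"fingers": 7.0, "x": 0, "y": 0, "z": -1.0, "yaw": 0},
  {"fingers": 7.0, "x": 0, "y": 0, "z": -2.5, "yaw": 0},
  {"fingers": 7.0, "x": 0, "y": 0, "z": -3.0, "yaw": 0},
  {"fingers": 7.0, "x": 0, "y": 0, "z": -3.0, "yaw": 0},
  {"fingers": 7.0, "x": 0, "y": 0, "z": -2.0, "yaw": 0},
  {"fingers": 7.0, "x": 0, "y": 0, "z": -1.0, "yaw": 0},
])

```text
clock: 17.95
tcp_pos: [0.5986, -0.049, 0.2041]
eef_rot: [0.894, 0.447, 0.025, 0.004]
contact_force: [0.3, -0.8, 0.5]
gripper_width: 0.747
```

```bash
python3 go.py 0.608 0.2685 0.15 0.924; python3 tilt.py; python3 ov.py .027 .008 .0285 p8.png 280 170 360 260 8
```

```text
clk 17.95 tcp [ 0.5986 -0.049   0.2041] ang 0.928 tilt 0.0497 w 0.747 F [ 0.3 -0.8  0.5] j [-0.08  0.57  0.19  1.74 -0.17  0.8   1.12]
n 9 yaw/row 0.000
  xyz cm [ 2.86 -2.05  0.66]
  xyz cm [ 2.86 -2.05  0.66]
  xyz cm [ 2.86 -2.05  0.66]
  xyz cm [ 2.86 -2.06  0.66]
  xyz cm [ 2.86 -2.06  0.66]
  xyz cm [ 2.86 -2.06  0.66]
  xyz cm [ 2.85 -2.06  0.66]
  xyz cm [ 2.85 -2.06  0.66]
  xyz cm [ 2.85 -2.06  0.66]
toolz [ 0.0475  0.0146 -0.9988]
bottom centre [ 0.6    -0.0486  0.1756]
```

View pics/p8.png

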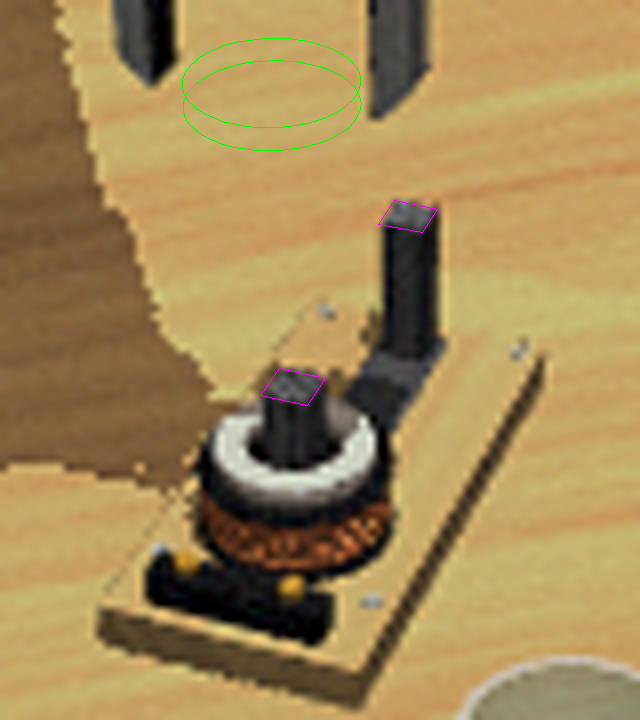

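The ring lies flat on the coil (295,455). Next is the small coil.

Emit:
move_arm([
  {"fingers": 7.0, "x": 2.0, "y": -1.4, "z": 0.4, "yaw": 0},
  {"fingers": 7.0, "x": 2.7, "y": -2.0, "z": 0.4, "yaw": 0},
  {"fingers": 7.0, "x": 2.7, "y": -2.0, "z": 0.5, "yaw": 0},
  {"fingers": 7.0, "x": 2.7, "y": -2.0, "z": 0.5, "yaw": 0},
  {"fingers": 7.0, "x": 2.7, "y": -2.0, "z": 0.5, "yaw": 0},
  {"fingers": 7.0, "x": 2.7, "y": -2.0, "z": 0.5, "yaw": 0},
  {"fingers": 7.0, "x": 2.7, "y": -2.0, "z": 0.5, "yaw": 0},
  {"fingers": 7.0, "x": 2.0, "y": -1.5, "z": 0.4, "yaw": 0},
])

```text
clock: 18.67
tcp_pos: [0.6081, 0.2005, 0.1748]
eef_rot: [0.898, 0.439, 0.029, 0.01]
contact_force: [0.4, 0.1, -0.5]
gripper_width: 0.748
```

```bash
python3 go.py 0.608 0.2685 0.13 0.924; python3 tilt.py
```

```text
clk 18.67 tcp [0.6081 0.2005 0.1748] ang 0.909 tilt 0.0610 w 0.748 F [ 0.4  0.1 -0.5] j [-0.51  0.66  0.23  1.67 -0.18  0.78  0.7 ]
n 3 yaw/row -0.005
  xyz cm [ 1.72 -1.46  1.51]
  xyz cm [ 1.73 -1.45  1.51]
  xyz cm [ 1.73 -1.44  1.51]
toolz [ 0.0604  0.0078 -0.9981]
```

Emit:
move_arm([
  {"fingers": 7.0, "x": 1.4, "y": -1.1, "z": 0.6, "yaw": -0.01},
  {"fingers": 7.0, "x": 1.3, "y": -1.1, "z": 0.6, "yaw": 0},
  {"fingers": 7.0, "x": 1.2, "y": -0.9, "z": 0.6, "yaw": 0},
  {"fingers": 7.0, "x": 0.7, "y": -0.6, "z": 0.6, "yaw": 0},
  {"fingers": 7.0, "x": 0.3, "y": -0.3, "z": 0.4, "yaw": 0},
  {"fingers": 7.0, "x": 0, "y": 0, "z": 0, "yaw": 0},
])

```text
clock: 19.17
tcp_pos: [0.604, 0.2771, 0.1428]
eef_rot: [0.893, 0.448, 0.028, 0.008]
contact_force: [-0.1, 0.1, -0.1]
gripper_width: 0.745
```

```bash
python3 go.py 0.606 0.268 0.08 0.924; python3 tilt.py; python3 ov.py .022 .018 .029 q1.png 380 140 470 240 7
```

```text
clk 19.17 tcp [0.604  0.2771 0.1428] ang 0.931 tilt 0.0577 w 0.745 F [-0.1  0.1 -0.1] j [-0.61  0.73  0.22  1.62 -0.19  0.76  0.62]
n 2 yaw/row 0.004
  xyz cm [-0.44  0.23  3.13]
  xyz cm [-0.44  0.23  3.13]
toolz [ 0.0566  0.0111 -0.9983]
bottom centre [0.6057 0.2774 0.1138]
```

View pics/q1.png

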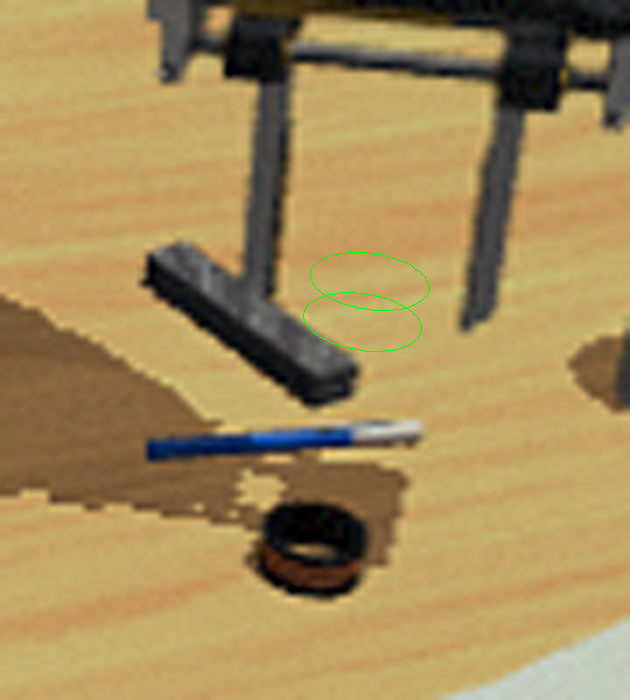

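```bash
python3 -c "
from h import *
s=get('scene'); print(onz(s,[(425.0-.1,218.0)],.009))"
```

```text
[[0.60922525 0.27267775 0.009     ]]
```

Emit:
move_arm([
  {"fingers": 7.0, "x": -0.3, "y": 0.2, "z": 1.0, "yaw": 0},
  {"fingers": 7.0, "x": -0.3, "y": 0.2, "z": 1.3, "yaw": 0},
  {"fingers": 7.0, "x": -0.2, "y": 0.1, "z": 1.3, "yaw": 0},
  {"fingers": 7.0, "x": -0.1, "y": 0, "z": 1.3, "yaw": 0},
  {"fingers": 7.0, "x": 0, "y": 0, "z": 0.9, "yaw": 0},
  {"fingers": 7.0, "x": 0, "y": 0, "z": 0.2, "yaw": 0},
])

```text
clock: 19.77
tcp_pos: [0.6116, 0.2546, 0.0829]
eef_rot: [0.896, 0.442, 0.03, 0.011]
contact_force: [0.4, -0.9, 0.1]
gripper_width: 0.748
```

```bash
python3 go.py 0.6065 0.2695 0.029 0.924; python3 tilt.py; python3 ov.py .022 .018 .029 q2.png 380 140 470 240 7
```

```text
clk 19.77 tcp [0.6116 0.2546 0.0829] ang 0.917 tilt 0.0647 w 0.748 F [ 0.4 -0.9  0.1] j [-0.57  0.8   0.2   1.67 -0.21  0.63  0.65]
n 2 yaw/row -0.003
  xyz cm [ 0.32 -0.78  2.68]
  xyz cm [ 0.32 -0.78  2.68]
toolz [ 0.0643  0.0068 -0.9979]
bottom centre [0.6135 0.2548 0.0539]
```

View pics/q2.png

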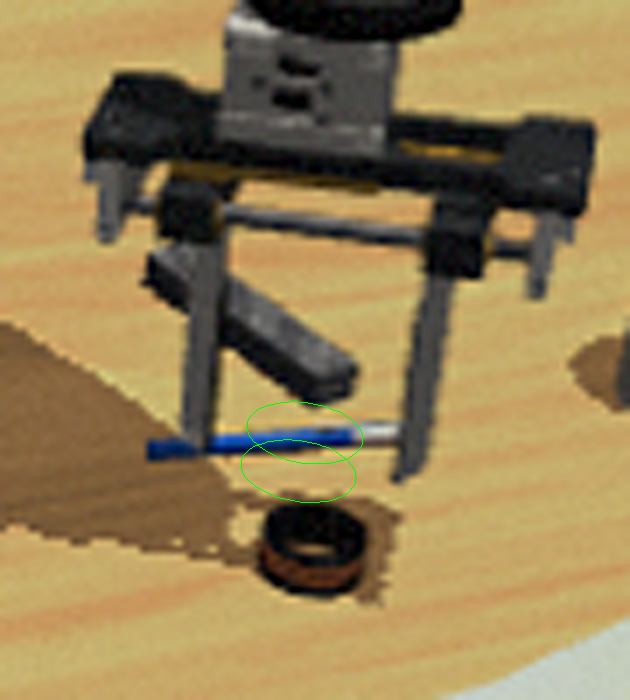

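Emit:
move_arm([
  {"fingers": 7.0, "x": 0.2, "y": -0.4, "z": 0.8, "yaw": 0},
  {"fingers": 7.0, "x": 0.2, "y": -0.4, "z": 0.9, "yaw": 0},
  {"fingers": 7.0, "x": 0.1, "y": -0.3, "z": 0.9, "yaw": 0},
  {"fingers": 7.0, "x": 0, "y": -0.1, "z": 0.5, "yaw": 0},
  {"fingers": 7.0, "x": 0, "y": 0, "z": 0.1, "yaw": 0},
])

```text
clock: 20.23
tcp_pos: [0.6084, 0.2671, 0.0495]
eef_rot: [0.897, 0.442, 0.032, 0.011]
contact_force: [-0.6, 0.8, 0.1]
gripper_width: 0.744
```

```bash
python3 go.py 0.607 0.270 0.029 0.924; python3 tilt.py; python3 ov.py .022 .018 .029 q3.png 380 140 470 240 7
```

```text
clk 20.23 tcp [0.6084 0.2671 0.0495] ang 0.916 tilt 0.0680 w 0.744 F [-0.6  0.8  0.1] j [-0.58  0.85  0.19  1.68 -0.22  0.57  0.64]
n 1 yaw/row -0.008
  xyz cm [ 0.05 -0.39  2.04]
toolz [ 0.0675  0.008  -0.9977]
bottom centre [0.6104 0.2673 0.0205]
```

View pics/q3.png

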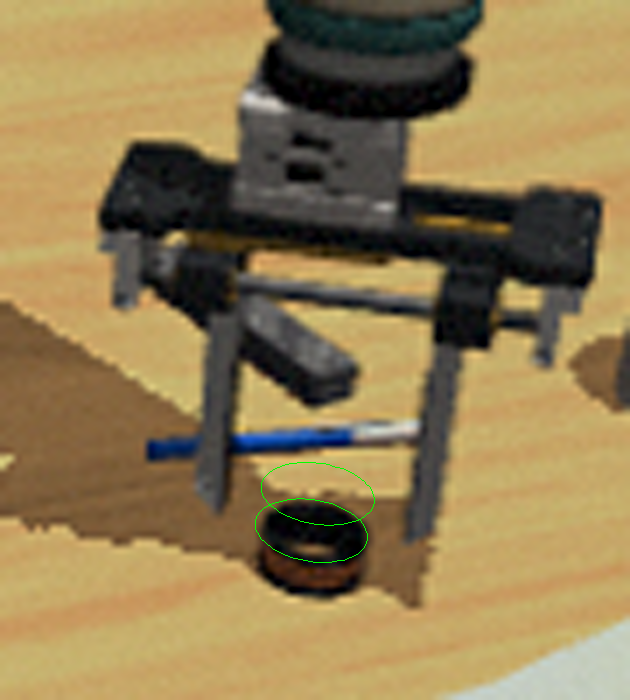

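Emit:
move_arm([
  {"fingers": 7.0, "x": 0, "y": -0.2, "z": 0.7, "yaw": 0},
  {"fingers": 7.0, "x": 0, "y": -0.1, "z": 0.7, "yaw": 0},
  {"fingers": 7.0, "x": 0, "y": -0.1, "z": 0.4, "yaw": 0},
  {"fingers": 7.0, "x": 0, "y": 0, "z": 0.2, "yaw": 0},
])

```text
clock: 20.62
tcp_pos: [0.607, 0.2706, 0.0284]
eef_rot: [0.896, 0.442, 0.033, 0.011]
contact_force: [-0.1, 1.2, 0.4]
gripper_width: 0.742
```

```bash
python3 go.py 0.607 0.270 0.0285 0.924; python3 tilt.py; python3 ov.py .022 .018 .029 q4.png 380 140 470 240 7
```

```text
clk 20.62 tcp [0.607  0.2706 0.0284] ang 0.917 tilt 0.0698 w 0.742 F [-0.1  1.2  0.4] j [-0.58  0.88  0.18  1.68 -0.23  0.53  0.64]
n 1 yaw/row -0.007
  xyz cm [-0.05  0.04 -0.01]
toolz [ 0.0692  0.0088 -0.9976]
bottom centre [ 6.090e-01  2.709e-01 -5.000e-04]
```

View pics/q4.png

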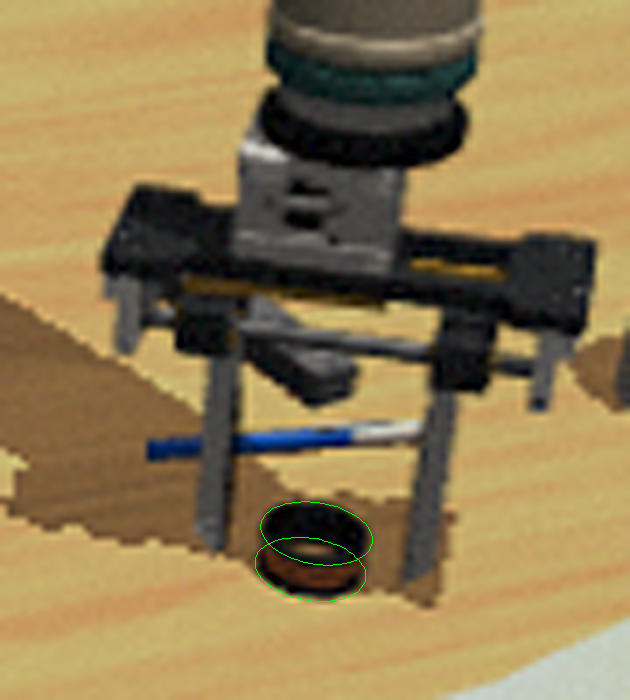

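Matches the prediction. Grip.

Emit:
move_arm([
  {"fingers": 5.6, "x": 0, "y": 0, "z": 0, "yaw": 0},
  {"fingers": 4.6, "x": 0, "y": 0, "z": 0, "yaw": 0},
  {"fingers": 3.8, "x": 0, "y": 0, "z": 0, "yaw": 0},
  {"fingers": 3.8, "x": 0, "y": 0, "z": 0, "yaw": 0},
  {"fingers": 3.8, "x": 0, "y": 0, "z": 0, "yaw": 0},
], force=15)

```text
clock: 21.08
tcp_pos: [0.6076, 0.2699, 0.0285]
eef_rot: [0.897, 0.442, 0.033, 0.012]
contact_force: [-0.3, 0.3, -0.9]
gripper_width: 0.466
```

```bash
python3 go.py 0.607 0.270 0.0285 0.924; python3 tilt.py; python3 ov.py .022 .018 .029 q5.png 380 140 470 240 7
```

```text
clk 21.08 tcp [0.6076 0.2699 0.0285] ang 0.916 tilt 0.0703 w 0.466 F [-0.3  0.3 -0.9] j [-0.58  0.88  0.18  1.68 -0.23  0.53  0.64]
n 1 yaw/row -0.008
  xyz cm [-0.03 -0.05 -0.  ]
toolz [ 0.0697  0.0084 -0.9975]
bottom centre [ 6.096e-01  2.702e-01 -4.000e-04]
```

View pics/q5.png

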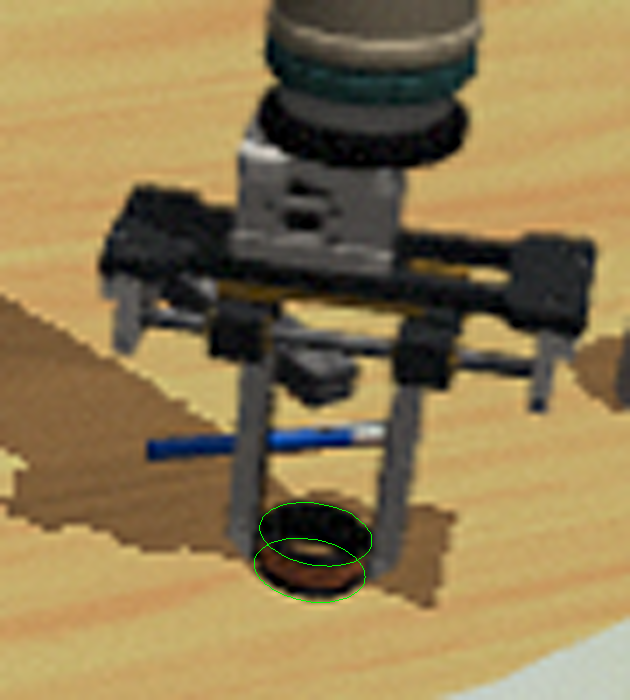

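Emit:
move_arm([
  {"fingers": 3.8, "x": 0, "y": 0, "z": -1.0, "yaw": 0},
  {"fingers": 3.8, "x": 0, "y": 0, "z": -2.5, "yaw": 0},
  {"fingers": 3.8, "x": 0, "y": 0, "z": -3.0, "yaw": 0},
  {"fingers": 3.8, "x": 0, "y": 0, "z": -3.0, "yaw": 0},
  {"fingers": 3.8, "x": 0, "y": 0, "z": -3.0, "yaw": 0},
  {"fingers": 3.8, "x": 0, "y": 0, "z": -2.0, "yaw": 0},
  {"fingers": 3.8, "x": 0, "y": 0, "z": -1.0, "yaw": 0},
  {"fingers": 3.8, "x": 0, "y": 0, "z": -0.4, "yaw": 0},
])

```text
clock: 21.8
tcp_pos: [0.5939, 0.2672, 0.1959]
eef_rot: [0.897, 0.441, 0.031, 0.011]
contact_force: [-0.0, 1.1, -1.7]
gripper_width: 0.468
```

```bash
python3 go.py 0.6065 -0.0464 0.16 0.924; python3 tilt.py
```

```text
clk 21.80 tcp [0.5939 0.2672 0.1959] ang 0.915 tilt 0.0655 w 0.468 F [-0.   1.1 -1.7] j [-0.63  0.65  0.25  1.62 -0.18  0.83  0.6 ]
n 9 yaw/row -0.001
  xyz cm [-2.69  2.22  0.38]
  xyz cm [-2.69  2.22  0.38]
  xyz cm [-2.7   2.21  0.38]
  xyz cm [-2.7   2.21  0.38]
  xyz cm [-2.7   2.21  0.38]
  xyz cm [-2.7   2.21  0.38]
  xyz cm [-2.71  2.2   0.38]
  xyz cm [-2.71  2.2   0.38]
  xyz cm [-2.71  2.2   0.38]
toolz [ 0.0652  0.0067 -0.9979]
```

Emit:
move_arm([
  {"fingers": 3.8, "x": -1.5, "y": 1.2, "z": 0.1, "yaw": 0},
  {"fingers": 3.8, "x": -2.7, "y": 2.2, "z": 0.1, "yaw": 0},
  {"fingers": 3.8, "x": -2.7, "y": 2.2, "z": 0.1, "yaw": 0},
  {"fingers": 3.8, "x": -2.7, "y": 2.2, "z": 0.1, "yaw": 0},
  {"fingers": 3.8, "x": -2.7, "y": 2.2, "z": 0.1, "yaw": 0},
  {"fingers": 3.8, "x": -2.7, "y": 2.2, "z": 0.1, "yaw": 0},
  {"fingers": 3.8, "x": -2.7, "y": 2.2, "z": 0.1, "yaw": 0},
  {"fingers": 3.8, "x": -2.0, "y": 1.6, "z": 0.1, "yaw": 0},
])

```text
clock: 22.47
tcp_pos: [0.5988, 0.0161, 0.1807]
eef_rot: [0.893, 0.45, 0.03, 0.007]
contact_force: [0.1, -1.0, -0.2]
gripper_width: 0.469
```

```bash
python3 go.py 0.6065 -0.0464 0.16 0.924; python3 tilt.py
```

```text
clk 22.47 tcp [0.5988 0.0161 0.1807] ang 0.934 tilt 0.0608 w 0.469 F [ 0.1 -1.  -0.2] j [-0.19  0.59  0.19  1.78 -0.18  0.73  1.03]
n 2 yaw/row 0.005
  xyz cm [-2.33  2.13  1.01]
  xyz cm [-2.32  2.14  1.01]
toolz [ 0.0591  0.0143 -0.9982]
```

Emit:
move_arm([
  {"fingers": 3.8, "x": -1.3, "y": 1.2, "z": 0.5, "yaw": 0.01},
  {"fingers": 3.8, "x": -1.1, "y": 1.0, "z": 0.7, "yaw": 0},
  {"fingers": 3.8, "x": -0.8, "y": 0.8, "z": 0.8, "yaw": 0},
  {"fingers": 3.8, "x": -0.4, "y": 0.5, "z": 0.8, "yaw": 0},
  {"fingers": 3.8, "x": -0.2, "y": 0.3, "z": 0.6, "yaw": 0},
  {"fingers": 3.8, "x": 0, "y": 0, "z": 0.3, "yaw": 0},
])

```text
clock: 22.97
tcp_pos: [0.6046, -0.0507, 0.1374]
eef_rot: [0.898, 0.438, 0.025, 0.007]
contact_force: [0.8, 0.6, -0.4]
gripper_width: 0.467
```

```bash
python3 go.py 0.6065 -0.0464 0.12 0.924; python3 tilt.py;  python3 ov.py .022 .018 .029 q6.png 280 150 360 240 8
```

```text
clk 22.97 tcp [ 0.6046 -0.0507  0.1374] ang 0.909 tilt 0.0520 w 0.467 F [ 0.8  0.6 -0.4] j [-0.07  0.66  0.18  1.79 -0.2   0.66  1.13]
n 1 yaw/row -0.015
  xyz cm [ 0.39 -0.17  1.75]
toolz [ 0.0512  0.0089 -0.9986]
bottom centre [ 0.6061 -0.0504  0.1084]
```

View pics/q6.png

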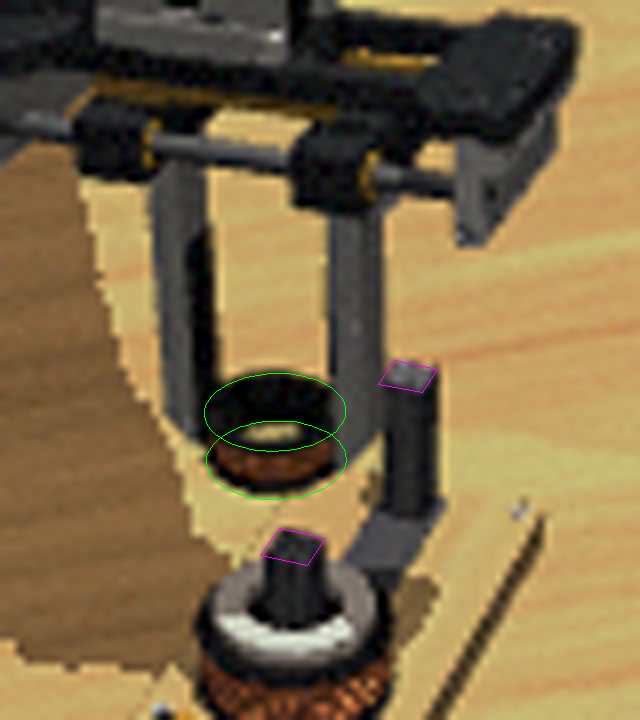

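Emit:
move_arm([
  {"fingers": 3.8, "x": 0.3, "y": -0.1, "z": 0.7, "yaw": -0.01},
  {"fingers": 3.8, "x": 0.1, "y": -0.1, "z": 0.8, "yaw": 0},
  {"fingers": 3.8, "x": 0, "y": 0, "z": 0.6, "yaw": 0},
  {"fingers": 3.8, "x": 0, "y": 0, "z": 0.3, "yaw": 0},
  {"fingers": 3.8, "x": 0, "y": 0, "z": 0, "yaw": 0},
])

```text
clock: 23.43
tcp_pos: [0.6064, -0.0388, 0.1102]
eef_rot: [0.894, 0.447, 0.025, 0.005]
contact_force: [-0.4, -0.0, -0.4]
gripper_width: 0.466
```

```bash
python3 go.py 0.6065 -0.0464 0.081 0.924; python3 tilt.py;  python3 ov.py .022 .018 .029 q7.png 280 150 360 240 8
```

```text
clk 23.43 tcp [ 0.6064 -0.0388  0.1102] ang 0.928 tilt 0.0508 w 0.466 F [-0.4 -0.  -0.4] j [-0.07  0.7   0.16  1.8  -0.2   0.61  1.14]
n 1 yaw/row 0.004
  xyz cm [-0.72  0.37  2.9 ]
toolz [ 0.0492  0.0127 -0.9987]
bottom centre [ 0.6079 -0.0385  0.0812]
```

View pics/q7.png

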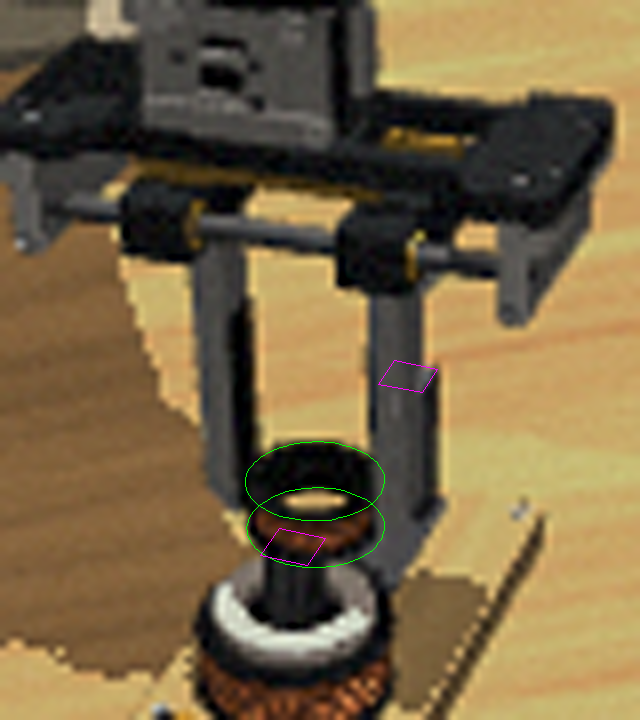

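Emit:
move_arm([
  {"fingers": 3.8, "x": -0.2, "y": 0.2, "z": 0, "yaw": 0},
  {"fingers": 3.8, "x": -0.2, "y": 0.1, "z": 0, "yaw": 0},
  {"fingers": 3.8, "x": -0.1, "y": 0.1, "z": 0, "yaw": 0},
  {"fingers": 3.8, "x": 0, "y": 0, "z": 0, "yaw": 0},
  {"fingers": 3.8, "x": 0, "y": 0, "z": 0, "yaw": 0},
])

```text
clock: 23.9
tcp_pos: [0.6076, -0.0461, 0.1116]
eef_rot: [0.894, 0.447, 0.026, 0.006]
contact_force: [-0.6, 0.7, -1.7]
gripper_width: 0.467
```

```bash
python3 go.py 0.6065 -0.0464 0.081 0.924; python3 tilt.py
```

```text
clk 23.90 tcp [ 0.6076 -0.0461  0.1116] ang 0.928 tilt 0.0532 w 0.467 F [-0.6  0.7 -1.7] j [-0.06  0.7   0.16  1.79 -0.2   0.61  1.15]
n 1 yaw/row 0.004
  xyz cm [-0.21 -0.17  3.05]
toolz [ 0.0517  0.0123 -0.9986]
```

Emit:
move_arm([
  {"fingers": 3.8, "x": -0.1, "y": -0.1, "z": 0.5, "yaw": 0},
  {"fingers": 3.8, "x": -0.1, "y": -0.1, "z": 0.6, "yaw": 0},
  {"fingers": 3.8, "x": 0, "y": 0, "z": 0.5, "yaw": 0},
  {"fingers": 3.8, "x": 0, "y": 0, "z": 0.2, "yaw": 0},
])

```text
clock: 24.23
tcp_pos: [0.6061, -0.0467, 0.0928]
eef_rot: [0.894, 0.447, 0.027, 0.007]
contact_force: [-0.9, 0.2, -1.6]
gripper_width: 0.466
```

```bash
python3 go.py 0.6065 -0.0464 0.081 0.924; python3 tilt.py;  python3 ov.py .022 .018 .029 q8.png 280 150 360 240 8
```

```text
clk 24.23 tcp [ 0.6061 -0.0467  0.0928] ang 0.927 tilt 0.0551 w 0.466 F [-0.9  0.2 -1.6] j [-0.05  0.73  0.15  1.81 -0.21  0.56  1.16]
n 1 yaw/row 0.003
  xyz cm [ 0.   -0.03  1.18]
toolz [ 0.0537  0.0121 -0.9985]
bottom centre [ 0.6077 -0.0464  0.0638]
```

View pics/q8.png

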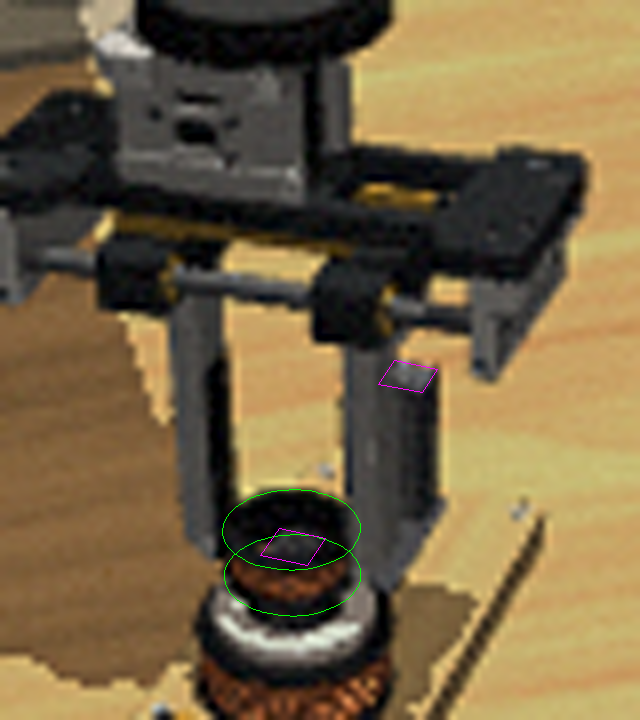

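Emit:
move_arm([
  {"fingers": 3.8, "x": 0, "y": 0, "z": 0.4, "yaw": 0},
  {"fingers": 3.8, "x": 0, "y": 0, "z": 0.4, "yaw": 0},
  {"fingers": 3.8, "x": 0, "y": 0, "z": 0.2, "yaw": 0},
  {"fingers": 3.8, "x": 0, "y": 0, "z": 0.1, "yaw": 0},
])

```text
clock: 24.62
tcp_pos: [0.6063, -0.0463, 0.0802]
eef_rot: [0.894, 0.447, 0.026, 0.006]
contact_force: [-4.5, -0.1, 12.5]
gripper_width: 0.466
```

```bash
python3 go.py 0.6065 -0.0464 0.081 0.924
```

```text
clk 24.62 tcp [ 0.6063 -0.0463  0.0802] ang 0.927 tilt 0.0537 w 0.466 F [-4.5 -0.1 12.5] j [-0.05  0.75  0.14  1.81 -0.21  0.54  1.16]
n 1 yaw/row 0.003
  xyz cm [ 0.01  0.02 -0.08]
```

Emit:
move_arm([
  {"fingers": 4.6, "x": 0, "y": 0, "z": 0, "yaw": 0},
  {"fingers": 5.2, "x": 0, "y": 0, "z": -0.1, "yaw": 0},
  {"fingers": 6.0, "x": 0, "y": 0, "z": -0.8, "yaw": 0},
  {"fingers": 6.0, "x": 0, "y": 0, "z": -2.0, "yaw": 0},
  {"fingers": 6.0, "x": 0, "y": 0, "z": -3.0, "yaw": 0},
  {"fingers": 6.0, "x": 0, "y": 0, "z": -3.0, "yaw": 0},
  {"fingers": 6.0, "x": 0, "y": 0, "z": -2.0, "yaw": 0},
  {"fingers": 6.0, "x": 0, "y": 0, "z": -1.0, "yaw": 0},
])

```text
clock: 25.28
tcp_pos: [0.5986, -0.0479, 0.2039]
eef_rot: [0.894, 0.447, 0.024, 0.005]
contact_force: [-0.5, -0.7, -0.3]
gripper_width: 0.638
```

```bash
python3 go.py 0.44 0.329 0.16 1.75; python3 tilt.py;  python3 ov.py .022 .018 .029 q9.png 280 150 360 240 8
```

```text
clk 25.28 tcp [ 0.5986 -0.0479  0.2039] ang 0.927 tilt 0.0496 w 0.638 F [-0.5 -0.7 -0.3] j [-0.08  0.57  0.2   1.74 -0.17  0.8   1.12]
n 11 yaw/row -0.075
  xyz cm [ 1.86 -3.22  0.37]
  xyz cm [ 2.09 -3.07  0.37]
  xyz cm [ 2.32 -2.91  0.37]
  xyz cm [ 2.53 -2.73  0.37]
  xyz cm [ 2.73 -2.53  0.37]
  xyz cm [ 2.91 -2.32  0.37]
  xyz cm [ 3.07 -2.1   0.37]
  xyz cm [ 3.22 -1.86  0.37]
  xyz cm [ 3.35 -1.62  0.37]
  xyz cm [ 3.46 -1.36  0.37]
  xyz cm [ 3.55 -1.1   0.37]
toolz [ 0.048   0.0125 -0.9988]
bottom centre [ 0.6    -0.0475  0.1749]
```

View pics/q9.png

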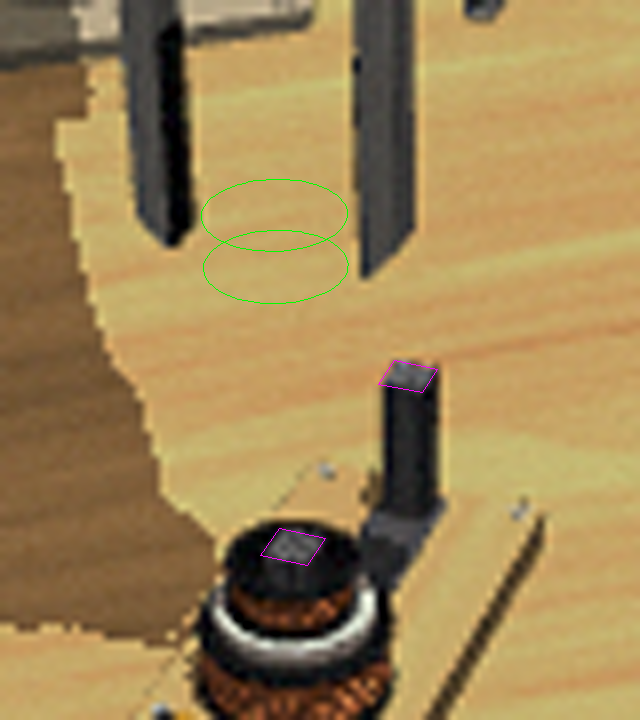

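The small coil is down on the ring (292,555), with the leg top just above it. Next is the bar.

Emit:
move_arm([
  {"fingers": 6.0, "x": 1.3, "y": -2.2, "z": 0.1, "yaw": -0.07},
  {"fingers": 6.0, "x": 1.9, "y": -2.7, "z": 0.1, "yaw": -0.07},
  {"fingers": 6.0, "x": 2.0, "y": -2.5, "z": 0.1, "yaw": -0.07},
  {"fingers": 6.0, "x": 2.2, "y": -2.4, "z": 0.1, "yaw": -0.07},
  {"fingers": 6.0, "x": 2.4, "y": -2.2, "z": 0.1, "yaw": -0.07},
  {"fingers": 6.0, "x": 2.6, "y": -2.0, "z": 0.1, "yaw": -0.07},
  {"fingers": 6.0, "x": 2.7, "y": -1.8, "z": 0.1, "yaw": -0.07},
  {"fingers": 6.0, "x": 2.8, "y": -1.6, "z": 0.1, "yaw": -0.07},
])

```text
clock: 26.0
tcp_pos: [0.5071, 0.1849, 0.1977]
eef_rot: [0.734, 0.679, 0.026, 0.02]
contact_force: [-0.1, 1.0, -0.5]
gripper_width: 0.636
```

```bash
python3 go.py 0.44 0.329 0.16 1.75; python3 tilt.py
```

```text
clk 26.00 tcp [0.5071 0.1849 0.1977] ang 1.494 tilt 0.0651 w 0.636 F [-0.1  1.  -0.5] j [-0.46  0.49  0.07  1.92 -0.02  0.67  1.11]
n 5 yaw/row -0.051
  xyz cm [ 2.76 -1.61  0.68]
  xyz cm [ 2.84 -1.46  0.68]
  xyz cm [ 2.91 -1.32  0.68]
  xyz cm [ 2.98 -1.17  0.68]
  xyz cm [ 3.03 -1.01  0.68]
toolz [ 0.0648  0.0055 -0.9979]
```

Emit:
move_arm([
  {"fingers": 6.0, "x": 2.2, "y": -1.2, "z": 0.5, "yaw": -0.05},
  {"fingers": 6.0, "x": 2.2, "y": -1.1, "z": 0.5, "yaw": -0.05},
  {"fingers": 6.0, "x": 2.2, "y": -1.0, "z": 0.5, "yaw": -0.05},
  {"fingers": 6.0, "x": 2.2, "y": -0.9, "z": 0.6, "yaw": -0.05},
  {"fingers": 6.0, "x": 1.6, "y": -0.7, "z": 0.6, "yaw": -0.04},
  {"fingers": 6.0, "x": 1.0, "y": -0.4, "z": 0.4, "yaw": 0},
  {"fingers": 6.0, "x": 0.4, "y": -0.2, "z": 0.2, "yaw": 0},
  {"fingers": 6.0, "x": 0.1, "y": 0, "z": 0, "yaw": 0},
])

```text
clock: 26.67
tcp_pos: [0.4406, 0.3166, 0.1602]
eef_rot: [0.636, 0.771, 0.025, 0.021]
contact_force: [0.3, -0.5, -0.4]
gripper_width: 0.636
```

```bash
python3 go.py 0.439 0.329 0.10 1.75; python3 tilt.py; python3 -c "
from h import *
s=get('scene'); crop(s,'b1.png',360,100,490,230,6)
d=get('top'); crop(d,'b1t.png',190,150,260,240,6)"
```

```text
clk 26.67 tcp [0.4406 0.3166 0.1602] ang 1.763 tilt 0.0653 w 0.636 F [ 0.3 -0.5 -0.4] j [-0.71  0.55  0.01  1.95  0.04  0.59  1.03]
n 2 yaw/row 0.007
  xyz cm [ 0.63 -0.16  3.01]
  xyz cm [ 0.63 -0.16  3.01]
toolz [ 0.0642  0.012  -0.9979]
```

View pics/b1.png

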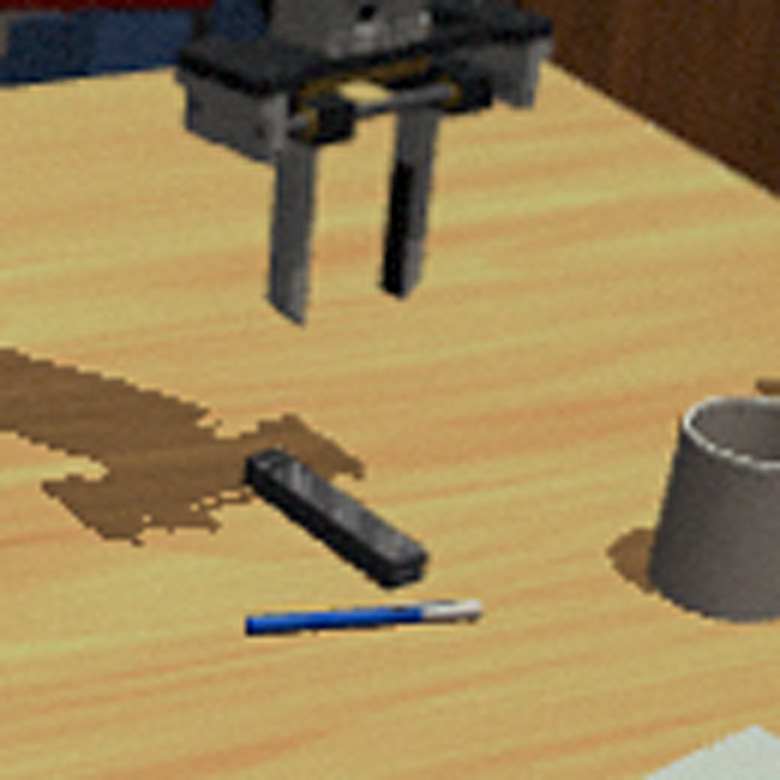

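```bash
python3 -c "
from h import *
s=get('scene')
p=onz(s,np.array([(250,462),(280,450),(428,553),(393,573)])/6.+[359.6,99.6],.018); print(p.round(4),p.mean(0))"
```

```text
[[0.3871 0.3073 0.018 ]
 [0.3796 0.3293 0.018 ]
 [0.501  0.3523 0.018 ]
 [0.513  0.3254 0.018 ]] [0.4451674 0.3285778 0.018    ]
```

Emit:
move_arm([
  {"fingers": 6.0, "x": 0.3, "y": 0, "z": 0.8, "yaw": 0.01},
  {"fingers": 6.0, "x": 0.3, "y": -0.1, "z": 1.0, "yaw": 0},
  {"fingers": 6.0, "x": 0.3, "y": -0.1, "z": 1.0, "yaw": 0},
  {"fingers": 6.0, "x": 0.2, "y": -0.1, "z": 1.0, "yaw": 0},
  {"fingers": 6.0, "x": 0.1, "y": 0, "z": 0.8, "yaw": 0},
  {"fingers": 6.0, "x": 0, "y": 0, "z": 0.4, "yaw": 0},
  {"fingers": 6.0, "x": 0, "y": 0, "z": 0.1, "yaw": 0},
])

```text
clock: 27.4
tcp_pos: [0.4435, 0.3242, 0.1047]
eef_rot: [0.644, 0.764, 0.026, 0.023]
contact_force: [-1.1, 0.5, -0.3]
gripper_width: 0.638
```

```bash
python3 go.py 0.439 0.329 0.03 1.75; python3 tilt.py; python3 -c "
from h import *
s=get('scene'); crop(s,'b2.png',370,130,460,220,7)"
```

```text
clk 27.40 tcp [0.4435 0.3242 0.1047] ang 1.742 tilt 0.0685 w 0.638 F [-1.1  0.5 -0.3] j [-0.72  0.64  0.03  1.97  0.04  0.47  1.  ]
n 2 yaw/row -0.004
  xyz cm [ 0.28 -0.43  3.71]
  xyz cm [ 0.28 -0.43  3.71]
toolz [ 0.0677  0.01   -0.9977]
```

View pics/b2.png

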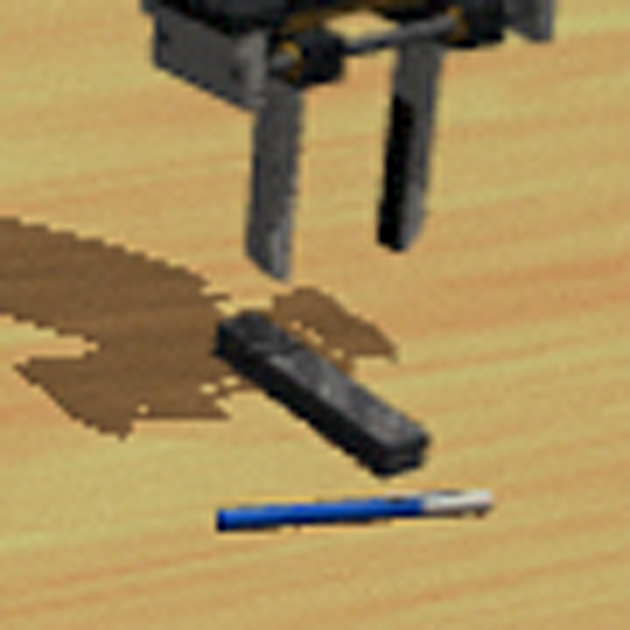

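Emit:
move_arm([
  {"fingers": 6.0, "x": 0.1, "y": -0.1, "z": 0.9, "yaw": 0},
  {"fingers": 6.0, "x": 0.1, "y": -0.1, "z": 1.1, "yaw": 0},
  {"fingers": 6.0, "x": 0.1, "y": -0.1, "z": 1.1, "yaw": 0},
  {"fingers": 6.0, "x": 0, "y": -0.1, "z": 1.1, "yaw": 0},
  {"fingers": 6.0, "x": 0, "y": -0.1, "z": 0.9, "yaw": 0},
  {"fingers": 6.0, "x": 0, "y": -0.1, "z": 0.6, "yaw": 0},
  {"fingers": 6.0, "x": 0, "y": 0, "z": 0.2, "yaw": 0},
])

```text
clock: 28.03
tcp_pos: [0.4425, 0.3281, 0.0424]
eef_rot: [0.644, 0.764, 0.028, 0.023]
contact_force: [0.1, -0.3, 0.8]
gripper_width: 0.639
```

```bash
python3 go.py 0.4415 0.328 0.03 1.75; python3 tilt.py; python3 -c "
from h import *
s=get('scene'); crop(s,'b3.png',370,130,460,220,7)"
```

```text
clk 28.03 tcp [0.4425 0.3281 0.0424] ang 1.741 tilt 0.0725 w 0.639 F [ 0.1 -0.3  0.8] j [-0.73  0.75  0.03  2.    0.05  0.33  0.99]
n 1 yaw/row -0.009
  xyz cm [ 0.01 -0.19  1.23]
toolz [ 0.0713  0.0131 -0.9974]
```

View pics/b3.png

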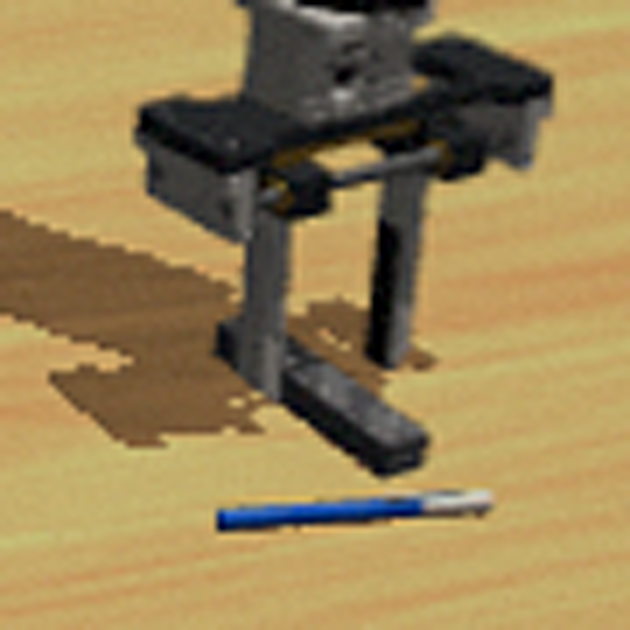

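Emit:
move_arm([
  {"fingers": 6.0, "x": 0, "y": -0.1, "z": 0.6, "yaw": -0.01},
  {"fingers": 6.0, "x": 0, "y": 0, "z": 0.5, "yaw": 0},
  {"fingers": 5.0, "x": 0, "y": 0, "z": 0.2, "yaw": 0},
  {"fingers": 3.5, "x": 0, "y": 0, "z": 0, "yaw": 0},
  {"fingers": 1.8, "x": 0, "y": 0, "z": 0, "yaw": 0},
  {"fingers": 1.8, "x": 0, "y": 0, "z": 0, "yaw": 0},
  {"fingers": 1.8, "x": 0, "y": 0, "z": 0, "yaw": 0},
  {"fingers": 1.8, "x": 0, "y": 0, "z": 0, "yaw": 0},
], force=35)

```text
clock: 28.75
tcp_pos: [0.4438, 0.3289, 0.0296]
eef_rot: [0.64, 0.768, 0.029, 0.024]
contact_force: [-0.3, 0.7, -2.2]
gripper_width: 0.25
```

```bash
python3 go.py 0.4415 0.328 0.03 1.75; python3 tilt.py; python3 -c "
from h import *
s=get('scene'); crop(s,'b4.png',370,130,460,220,7)"
```

```text
clk 28.75 tcp [0.4438 0.3289 0.0296] ang 1.752 tilt 0.0755 w 0.250 F [-0.3  0.7 -2.2] j [-0.73  0.77  0.03  2.    0.05  0.3   0.99]
n 1 yaw/row 0.002
  xyz cm [-0.04 -0.24 -0.05]
toolz [ 0.0739  0.0151 -0.9972]
```

View pics/b4.png

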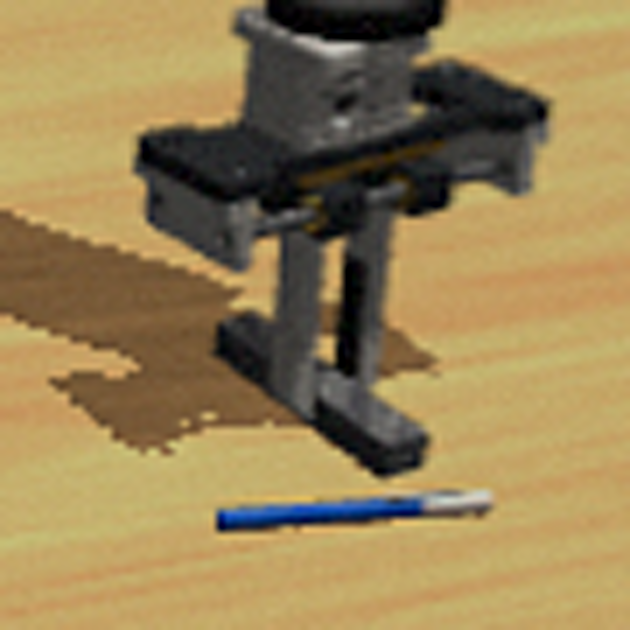

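Emit:
move_arm([
  {"fingers": 1.8, "x": 0, "y": 0, "z": -1.0, "yaw": 0},
  {"fingers": 1.8, "x": 0, "y": 0, "z": -2.5, "yaw": 0},
  {"fingers": 1.8, "x": 0, "y": 0, "z": -3.2, "yaw": 0},
  {"fingers": 1.8, "x": 0, "y": 0, "z": -3.2, "yaw": 0},
  {"fingers": 1.8, "x": 0, "y": 0, "z": -3.2, "yaw": 0},
  {"fingers": 1.8, "x": 0, "y": 0, "z": -2.0, "yaw": 0},
  {"fingers": 1.8, "x": 0, "y": 0, "z": -1.0, "yaw": 0},
  {"fingers": 1.8, "x": 0, "y": 0, "z": -0.4, "yaw": 0},
])

```text
clock: 29.47
tcp_pos: [0.427, 0.3232, 0.2022]
eef_rot: [0.64, 0.768, 0.024, 0.022]
contact_force: [0.5, -0.7, -2.3]
gripper_width: 0.252
```

```bash
python3 go.py 0.563 -0.0135 0.17 0.924; python3 tilt.py; python3 -c "
from h import *
s=get('scene'); crop(s,'b5.png',370,90,460,180,7)"
```

```text
clk 29.47 tcp [0.427  0.3232 0.2022] ang 1.752 tilt 0.0664 w 0.252 F [ 0.5 -0.7 -2.3] j [-0.74  0.48  0.02  1.92  0.04  0.69  1.  ]
n 10 yaw/row 0.083
  xyz cm [-3.56  0.71  0.38]
  xyz cm [-3.48  1.    0.38]
  xyz cm [-3.39  1.28  0.38]
  xyz cm [-3.27  1.56  0.38]
  xyz cm [-3.13  1.83  0.38]
  xyz cm [-2.97  2.08  0.38]
  xyz cm [-2.79  2.32  0.38]
  xyz cm [-2.59  2.54  0.38]
  xyz cm [-2.37  2.74  0.38]
  xyz cm [-2.13  2.93  0.38]
toolz [ 0.0657  0.0087 -0.9978]
```

View pics/b5.png

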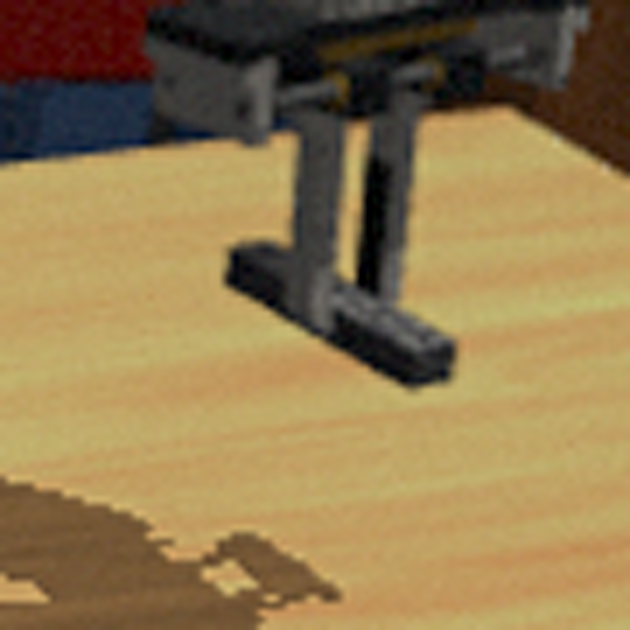

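Emit:
move_arm([
  {"fingers": 1.8, "x": -1.5, "y": 0.4, "z": 0.1, "yaw": 0.05},
  {"fingers": 1.8, "x": -2.4, "y": 0.7, "z": 0.1, "yaw": 0.07},
  {"fingers": 1.8, "x": -2.4, "y": 0.9, "z": 0.1, "yaw": 0.07},
  {"fingers": 1.8, "x": -2.4, "y": 1.1, "z": 0.1, "yaw": 0.07},
  {"fingers": 1.8, "x": -2.3, "y": 1.3, "z": 0.1, "yaw": 0.07},
  {"fingers": 1.8, "x": -2.2, "y": 1.5, "z": 0.1, "yaw": 0.07},
  {"fingers": 1.8, "x": -2.1, "y": 1.7, "z": 0.1, "yaw": 0.07},
  {"fingers": 1.8, "x": -2.0, "y": 1.9, "z": 0.1, "yaw": 0.07},
])

```text
clock: 30.18
tcp_pos: [0.5063, 0.1326, 0.1901]
eef_rot: [0.829, 0.559, 0.023, 0.012]
contact_force: [0.3, -0.4, -3.2]
gripper_width: 0.25
```

```bash
python3 go.py 0.563 -0.0135 0.17 0.924; python3 tilt.py
```

```text
clk 30.18 tcp [0.5063 0.1326 0.1901] ang 1.187 tilt 0.0513 w 0.250 F [ 0.3 -0.4 -3.2] j [-0.43  0.48  0.15  1.96 -0.1   0.65  0.98]
n 5 yaw/row 0.053
  xyz cm [-2.29  2.13  0.44]
  xyz cm [-2.18  2.25  0.44]
  xyz cm [-2.06  2.36  0.44]
  xyz cm [-1.93  2.46  0.44]
  xyz cm [-1.8   2.56  0.44]
toolz [ 0.0511  0.0048 -0.9987]
```

Emit:
move_arm([
  {"fingers": 1.8, "x": -1.9, "y": 1.8, "z": 0.1, "yaw": 0.05},
  {"fingers": 1.8, "x": -1.7, "y": 1.8, "z": 0.2, "yaw": 0.05},
  {"fingers": 1.8, "x": -1.6, "y": 1.8, "z": 0.2, "yaw": 0.05},
  {"fingers": 1.8, "x": -1.5, "y": 1.8, "z": 0.2, "yaw": 0.05},
  {"fingers": 1.8, "x": -1.1, "y": 1.4, "z": 0.2, "yaw": 0.03},
  {"fingers": 1.8, "x": -0.7, "y": 0.9, "z": 0.2, "yaw": 0},
  {"fingers": 1.8, "x": -0.3, "y": 0.4, "z": 0.2, "yaw": 0},
  {"fingers": 1.8, "x": 0, "y": 0, "z": 0, "yaw": 0},
])

```text
clock: 30.85
tcp_pos: [0.5455, -0.0189, 0.1677]
eef_rot: [0.898, 0.439, 0.012, 0.011]
contact_force: [0.1, 0.3, -2.0]
gripper_width: 0.253
```

```bash
cat > bo.py <<'E'
from h import *
from scipy.spatial.transform import Rotation as Ro
import sys
st=monitor.get_state(); s=get('scene'); p=np.array(st['tcp_pos']); M=Ro.from_quat(st['eef_rot']).as_matrix()
u0,v0,u1,v1,k=275,140,375,240,7
im=cv2.resize(s['frame'][v0:v1,u0:u1,::-1],None,fx=k,fy=k,interpolation=cv2.INTER_CUBIC)
def dr(P,col):
    q=((proj(s,P)-[u0,v0]+.5)*k).astype(int); cv2.polylines(im,[q.reshape(-1,1,2)],False,col,1)
def box(c,ux,uy,a,b,z): return [[*(c+a*i*ux+b*j*uy),z] for i,j in((1,1),(1,-1),(-1,-1),(-1,1),(1,1))]
g=p+M[:,2]*.006; jx=M[:2,0]/np.linalg.norm(M[:2,0]); bx=np.array([jx[1],-jx[0]])
for z in(p[2]-.0296,p[2]-.0116): dr(box(g[:2],bx,jx,.063,.012,z),(0,255,0))
ux=np.array([.797,-.603]);uy=np.array([.603,.797]); core=np.array([.565,-.0135])
for c in(1,-1): dr(box(core+c*.054*ux,ux,uy,.008,.008,.075),(255,0,255))
e=g[:2]-core
print('bar-core along %.4f across %.4f yaw %.3f bottom z %.4f'%(e@ux,e@uy,np.arctan2(bx[1],bx[0])-np.arctan2(ux[1],ux[0]),p[2]-.0296))
print('TCP target for core',core-M[:2,2]*.006)
cv2.imwrite('pics/'+sys.argv[1],im)
E
python3 go.py 0.5647 -0.0136 0.14 0.924; python3 tilt.py; python3 bo.py b6.png
```

```text
clk 30.85 tcp [ 0.5455 -0.0189  0.1677] ang 0.909 tilt 0.0327 w 0.253 F [ 0.1  0.3 -2. ] j [-0.17  0.56  0.21  1.91 -0.17  0.66  1.05]
n 1 yaw/row -0.015
  xyz cm [1.56 1.1  2.83]
toolz [ 0.0313 -0.0093 -0.9995]
bar-core along -0.0121 across -0.0160 yaw -0.014 bottom z 0.1381
TCP target for core [ 0.56481207 -0.01344414]
```

View pics/b6.png

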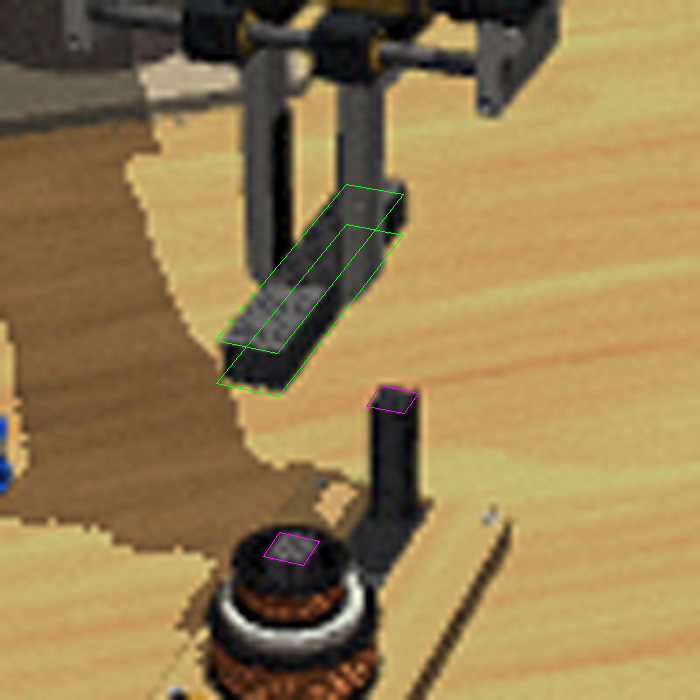

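Emit:
move_arm([
  {"fingers": 1.8, "x": 0.5, "y": 0.3, "z": 0.4, "yaw": 0},
  {"fingers": 1.8, "x": 0.5, "y": 0.3, "z": 0.6, "yaw": 0},
  {"fingers": 1.8, "x": 0.3, "y": 0.2, "z": 0.8, "yaw": 0},
  {"fingers": 1.8, "x": 0.1, "y": 0.1, "z": 0.8, "yaw": 0},
  {"fingers": 1.8, "x": 0, "y": 0, "z": 0.5, "yaw": 0},
  {"fingers": 1.8, "x": 0, "y": 0, "z": 0.2, "yaw": 0},
  {"fingers": 1.8, "x": 0, "y": 0, "z": 0, "yaw": 0},
])

```text
clock: 31.48
tcp_pos: [0.5622, -0.0057, 0.13]
eef_rot: [0.897, 0.443, 0.011, 0.009]
contact_force: [-0.6, -0.3, -2.5]
gripper_width: 0.25
```

```bash
python3 go.py 0.5647 -0.0136 0.125 0.924; python3 tilt.py; python3 bo.py b7.png
```

```text
clk 31.48 tcp [ 0.5622 -0.0057  0.13  ] ang 0.917 tilt 0.0281 w 0.250 F [-0.6 -0.3 -2.5] j [-0.17  0.63  0.19  1.89 -0.19  0.61  1.05]
n 1 yaw/row -0.007
  xyz cm [-0.48  0.66  0.51]
toolz [ 0.0275 -0.0055 -0.9996]
bar-core along -0.0068 across 0.0046 yaw -0.006 bottom z 0.1004
TCP target for core [ 0.56483489 -0.01346728]
```

View pics/b7.png

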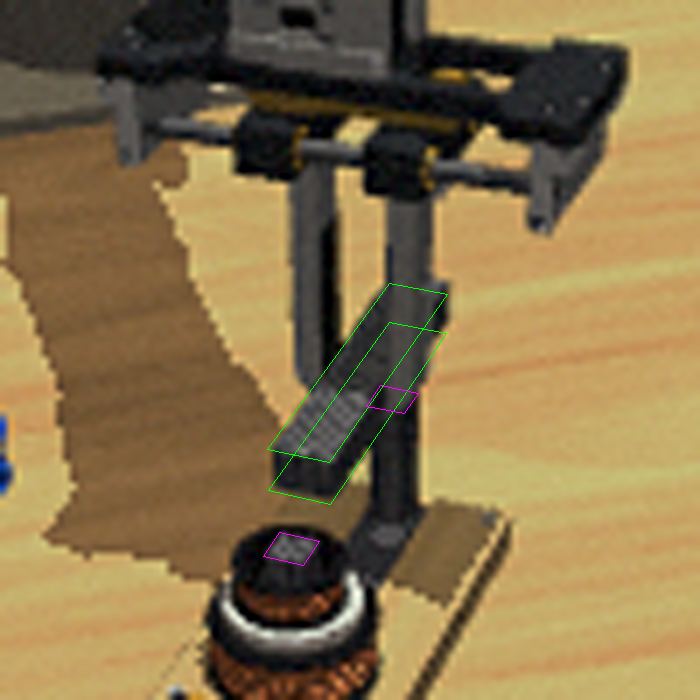

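Emit:
move_arm([
  {"fingers": 1.8, "x": -0.2, "y": 0.3, "z": 0, "yaw": 0},
  {"fingers": 1.8, "x": -0.2, "y": 0.2, "z": 0.1, "yaw": 0},
  {"fingers": 1.8, "x": 0, "y": 0.1, "z": 0.2, "yaw": 0},
  {"fingers": 1.8, "x": 0, "y": 0, "z": 0.2, "yaw": 0},
  {"fingers": 1.8, "x": 0, "y": 0, "z": 0, "yaw": 0},
])

```text
clock: 31.95
tcp_pos: [0.5654, -0.0141, 0.126]
eef_rot: [0.897, 0.442, 0.012, 0.009]
contact_force: [0.4, -0.3, -2.5]
gripper_width: 0.251
```

```bash
python3 go.py 0.5648 -0.0135 0.1046 0.924; python3 tilt.py; python3 bo.py b8.png
```

```text
clk 31.95 tcp [ 0.5654 -0.0141  0.126 ] ang 0.916 tilt 0.0302 w 0.251 F [ 0.4 -0.3 -2.5] j [-0.15  0.64  0.19  1.89 -0.19  0.6   1.07]
n 1 yaw/row -0.008
  xyz cm [-0.01 -0.14  2.14]
toolz [ 0.0296 -0.0058 -0.9995]
bar-core along 0.0008 across -0.0002 yaw -0.007 bottom z 0.0964
TCP target for core [ 0.56482242 -0.01346492]
```

View pics/b8.png

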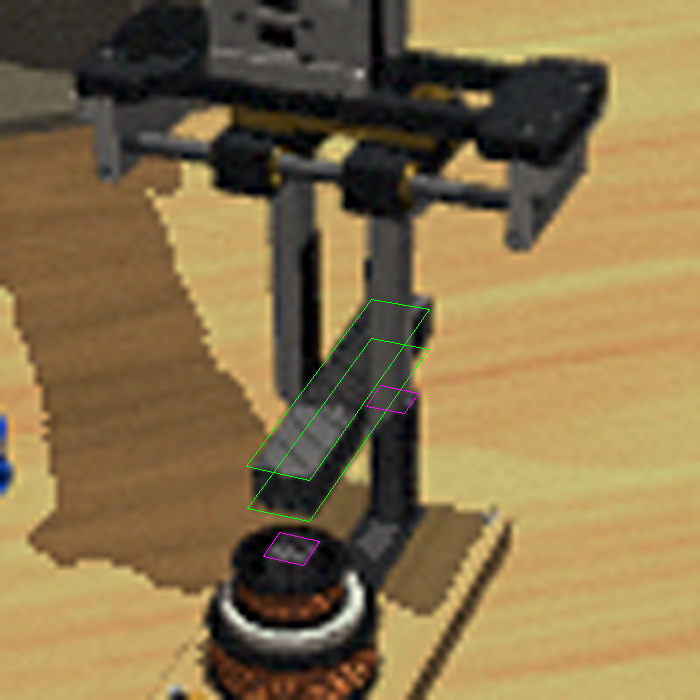

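Emit:
move_arm([
  {"fingers": 1.8, "x": 0, "y": 0, "z": 0.5, "yaw": 0},
  {"fingers": 1.8, "x": 0, "y": -0.1, "z": 0.5, "yaw": 0},
  {"fingers": 1.8, "x": 0, "y": 0, "z": 0.4, "yaw": 0},
  {"fingers": 1.8, "x": 0, "y": 0, "z": 0.2, "yaw": 0},
  {"fingers": 1.8, "x": 0, "y": 0, "z": 0.1, "yaw": 0},
])

```text
clock: 32.42
tcp_pos: [0.5652, -0.0133, 0.1076]
eef_rot: [0.897, 0.442, 0.012, 0.009]
contact_force: [-0.1, 0.1, -2.3]
gripper_width: 0.251
```

```bash
python3 go.py 0.5648 -0.0135 0.1046 0.924; python3 tilt.py; python3 bo.py b9.png
```

```text
clk 32.42 tcp [ 0.5652 -0.0133  0.1076] ang 0.917 tilt 0.0308 w 0.251 F [-0.1  0.1 -2.3] j [-0.14  0.67  0.18  1.9  -0.2   0.56  1.07]
n 1 yaw/row -0.007
  xyz cm [-0.04 -0.03  0.3 ]
toolz [ 0.0303 -0.0056 -0.9995]
bar-core along 0.0002 across 0.0003 yaw -0.007 bottom z 0.0780
TCP target for core [ 0.56481848 -0.01346639]
```

View pics/b9.png

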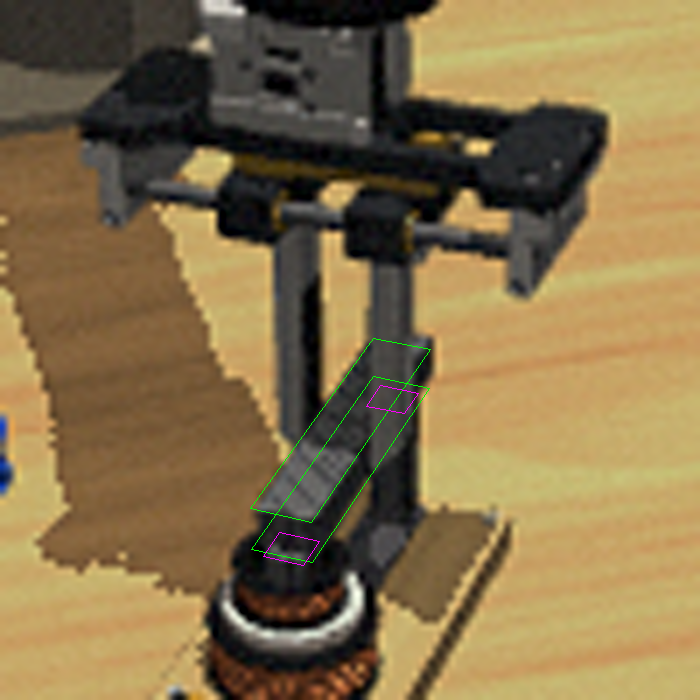

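Emit:
move_arm([
  {"fingers": 1.8, "x": 0, "y": 0, "z": 0.1, "yaw": 0},
  {"fingers": 1.8, "x": 0, "y": 0, "z": 0.1, "yaw": 0},
], force=15)

```text
clock: 32.63
tcp_pos: [0.5651, -0.013, 0.1055]
eef_rot: [0.897, 0.442, 0.012, 0.009]
contact_force: [-1.6, 0.6, 0.2]
gripper_width: 0.257
```

Emit:
move_arm([
  {"fingers": 1.8, "x": 0, "y": 0, "z": 0.1, "yaw": 0},
  {"fingers": 1.8, "x": 0, "y": 0, "z": 0.1, "yaw": 0},
])

```text
clock: 32.8
tcp_pos: [0.565, -0.0129, 0.1046]
eef_rot: [0.897, 0.442, 0.012, 0.009]
contact_force: [-5.0, 0.0, 14.9]
gripper_width: 0.257
```

```bash
python3 tilt.py; python3 bo.py b10.png
```

```text
toolz [ 0.0296 -0.0048 -0.9996]
bar-core along -0.0002 across 0.0006 yaw -0.006 bottom z 0.0750
TCP target for core [ 0.56482241 -0.01347104]
```

View pics/b10.png

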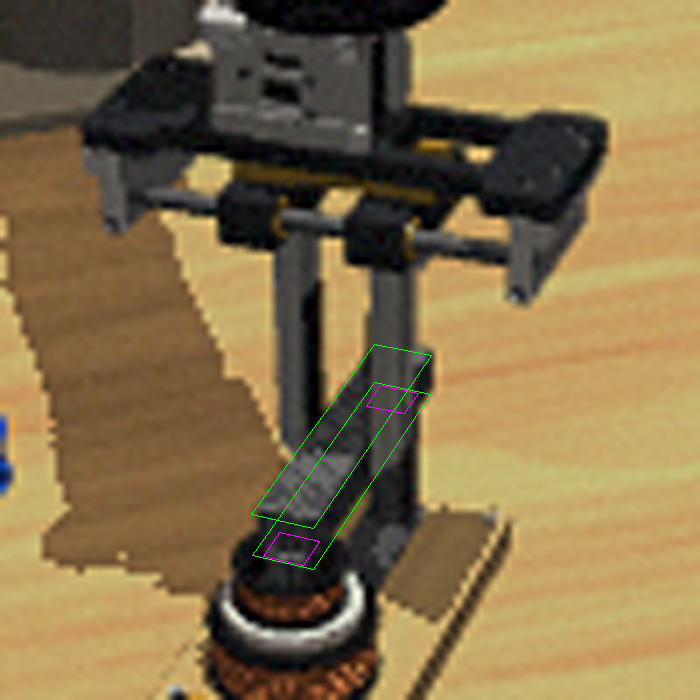

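Emit:
move_arm([
  {"fingers": 2.6, "x": 0, "y": 0, "z": 0, "yaw": 0},
  {"fingers": 3.2, "x": 0, "y": 0, "z": 0, "yaw": 0},
  {"fingers": 4.2, "x": 0, "y": 0, "z": 0, "yaw": 0},
  {"fingers": 4.6, "x": 0, "y": 0, "z": -0.6, "yaw": 0},
  {"fingers": 4.6, "x": 0, "y": 0, "z": -1.5, "yaw": 0},
  {"fingers": 4.6, "x": 0, "y": 0, "z": -2.0, "yaw": 0},
  {"fingers": 4.6, "x": 0, "y": 0, "z": -2.5, "yaw": 0},
  {"fingers": 4.6, "x": 0, "y": 0, "z": -2.5, "yaw": 0},
])

```text
clock: 33.52
tcp_pos: [0.5609, -0.013, 0.1963]
eef_rot: [0.897, 0.442, 0.01, 0.008]
contact_force: [1.6, -1.2, 0.0]
gripper_width: 0.489
```

Emit:
move_arm([
  {"fingers": 4.6, "x": 0, "y": -2.0, "z": -2.5, "yaw": 0},
  {"fingers": 4.6, "x": 0, "y": -3.0, "z": -1.5, "yaw": 0},
  {"fingers": 4.6, "x": 0, "y": -3.0, "z": 0, "yaw": 0},
  {"fingers": 4.6, "x": 0, "y": -2.0, "z": 0, "yaw": 0},
  {"fingers": 4.6, "x": 0, "y": -1.0, "z": 0, "yaw": 0},
  {"fingers": 4.6, "x": 0, "y": -0.4, "z": 0, "yaw": 0},
  {"fingers": 4.6, "x": 0, "y": 0, "z": 0, "yaw": 0},
  {"fingers": 4.6, "x": 0, "y": 0, "z": 0, "yaw": 0},
])

```text
clock: 34.18
tcp_pos: [0.4729, 0.0571, 0.2438]
eef_rot: [0.898, 0.44, 0.019, 0.012]
contact_force: [-0.3, -0.8, -0.0]
gripper_width: 0.491
```

```bash
python3 bo.py b11.png; python3 -c "
from h import *
d=get('top'); save(d,'tend.png'); s=get('scene'); save(s,'send.png')"
```

```text
bar-core along -0.1157 across 0.0009 yaw -0.011 bottom z 0.2142
TCP target for core [ 0.56473328 -0.01346911]
```

View pics/b11.png

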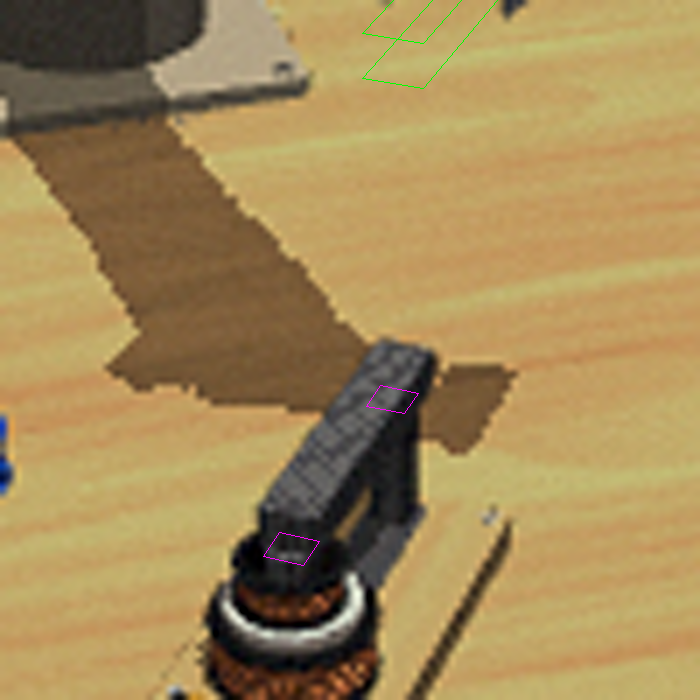

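View pics/tend.png

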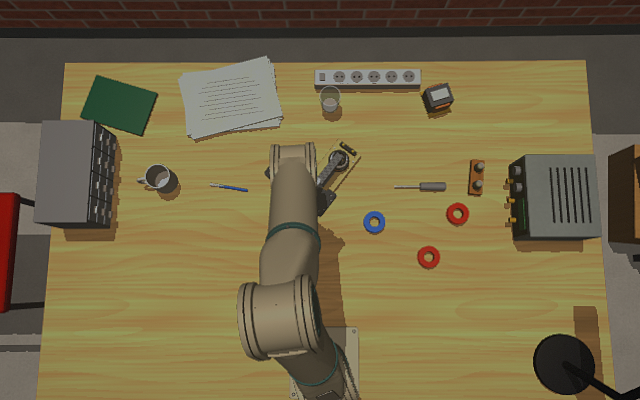

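Emit:
move_arm([
  {"fingers": 4.6, "x": 2.0, "y": -1.4, "z": 0, "yaw": 0},
  {"fingers": 4.6, "x": 2.5, "y": -1.8, "z": 0, "yaw": 0},
  {"fingers": 4.6, "x": 2.5, "y": -1.8, "z": 0, "yaw": 0},
  {"fingers": 4.6, "x": 2.5, "y": -1.8, "z": 0, "yaw": 0},
  {"fingers": 4.6, "x": 2.5, "y": -1.8, "z": 0, "yaw": 0},
  {"fingers": 4.6, "x": 2.0, "y": -1.4, "z": 0, "yaw": 0},
  {"fingers": 4.6, "x": 1.0, "y": -0.8, "z": 0, "yaw": 0},
  {"fingers": 4.6, "x": 0, "y": 0, "z": 0, "yaw": 0},
])

```text
clock: 35.0
tcp_pos: [0.488, 0.2417, 0.2396]
eef_rot: [0.902, 0.432, 0.018, 0.015]
contact_force: [0.9, 0.2, -0.0]
gripper_width: 0.487
```

```bash
python3 -c "
from h import *
d=get('top'); crop(d,'te2.png',290,130,380,210,8); s=get('scene'); crop(s,'se2.png',285,170,365,260,8)
p=onz(s,(np.array([(262,508),(318,523),(437,352),(378,340)])+.5)/7-.5+[275,140],.093); print(p.round(4),p.mean(0))
f=d['frame']"
```

```text
[[ 0.6052 -0.0559  0.093 ]
 [ 0.6201 -0.039   0.093 ]
 [ 0.5209  0.038   0.093 ]
 [ 0.5053  0.0184  0.093 ]] [ 0.56287733 -0.00962157  0.093     ]
```

View pics/te2.png

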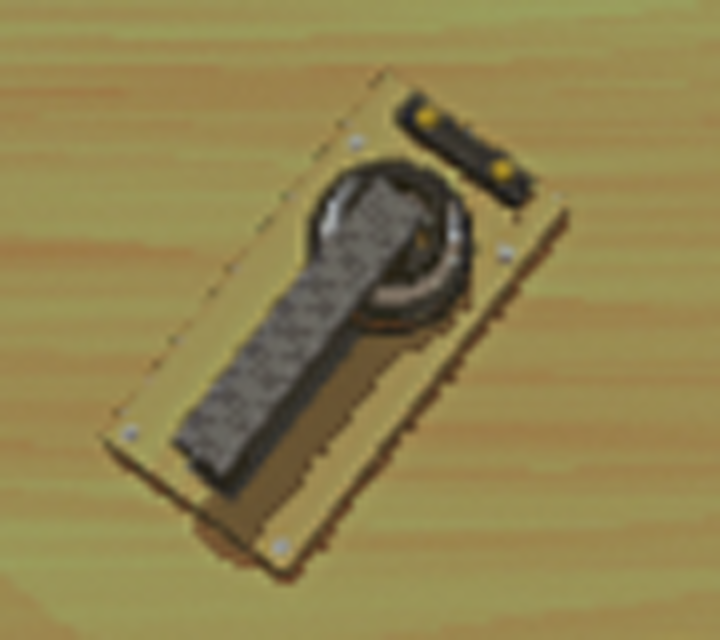

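View pics/se2.png

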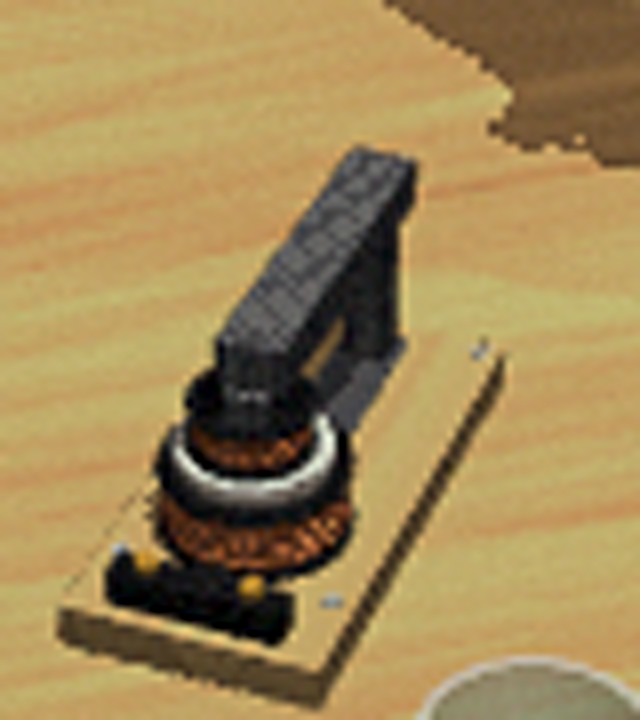

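```bash
python3 -c "
from h import *
d=get('top')
p=onz(d,(np.array([(385,174),(430,213),(222,470),(174,436)])+.5)/8-.5+[290,130],.093); m=p.mean(0); print(p.round(4),m)
ux=np.array([.797,-.603]);uy=np.array([.603,.797])
e=m[:2]-np.array([.5667,-.0145]); print('along',e@ux,'across',e@uy)
l=(p[0]+p[1]-p[2]-p[3])/2; print(np.hypot(*l[:2]),np.arctan2(l[1],l[0]),'core yaw',np.arctan2(-.603,.797))
print(monitor.get_state()['clock'])"
```

```text
[[ 0.6204 -0.0439  0.093 ]
 [ 0.6053 -0.0607  0.093 ]
 [ 0.5075  0.0172  0.093 ]
 [ 0.5204  0.0351  0.093 ]] [ 0.56343839 -0.01306339  0.093     ]
along -0.0034657759129851015 across -0.0008217704018947041
0.1262337861465964 -0.6706784812175964 core yaw -0.6477036055659481
35.15
```

```bash
python3 -c "
from h import *
print(ticket.finish_job())"
```

```text
the job is handed in; nothing more can be done
None
```

The transformer is assembled and the job is handed in. The large coil, white ring and small coil are on the leg beside the terminal block, and the bar lies across both legs. I lowered each piece until the wrist read about 11–15 N, then released it. The robot clock read about 35 s, and the hand-in gave no verdict.

**Last checks:**
- **Stack:** the coils and ring looked flat and centred on the leg in the scene view. I judged this by eye and did not measure it.
- **Bar:** the two cameras put it 2–3.5 mm off centre along the legs and about 1 mm off across them. It is about 0.02 rad out of line. Its apparent length at the seated height came out at 126 mm, as it should.
- **Lamp board and mug:** they appear at the same pixels as at the start, about (476,177) and (160,178).
- **Arm:** the gripper was empty and clear of everything when I handed in.

**What disagreed or went wrong:**
- **Cameras:** the two views differ by about 3 mm, so I worked from the average.
- **Tool tilt:** the tool drifted up to 0.075 rad from vertical while moving, which the move interface cannot correct. The bar therefore came in slightly pitched, and I let it pivot flat on the legs before releasing.

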